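# Roll-test two film spindles and scrap the bent one

### The job

One of the two short steel spindles on the surface plate is bent. Pick up the wooden board by its handle and, pressing only lightly with its flat underside, roll each spindle in turn along the plate, away from you, until it is close to the far stop blocks, feeling which one lifts and lowers the board as it turns. Put the board back on its rubber mat, lay the bent spindle gently in the steel scrap tray, leave the straight one on the plate near the far stops, and do not disturb the things standing around.

Things in the scene. Friction and masses are not known exactly. Their poses are not given: they have to be found in the camera images.
- plate_top (a point): Fixed grey flat surface plate, 200 (its x) x 280 (its y) x 20 mm thick; this point is the centre of its top face. x points away from the robot (turned by some yaw), z up. The two spindles start near x = -45 mm with axes about along y, one at about y = +66 mm, the other at y = -66 mm; they lie on the plate under nothing but their weight.
- shaft_1_center (a point): One of two look-alike steel spindles, about 0.22 kg, 110 mm long: end collars 25 mm in diameter, 10 mm wide; between them a barrel 90 mm long, 16 mm in diameter. This point is the middle of its axis, 12.5 mm above the plate; its y axis runs along the spindle. It rolls on its collars, 78.5 mm a turn, and stays where it is left.
- shaft_2_center (a point): The other spindle, same sizes. Either may be on either side. One is straight; the other's barrel is bowed, its middle 2.8 mm off the axis. At the start the bow points straight down, unseen from above. Under the board, the top of the bent barrel rises about 5 mm and falls again in each turn; the straight one's stays level. Past its highest point the bent one tends to run ahead.
- board_grip (a point): Wooden hand board, 0.2 kg, on the rubber mat: flat sole 150 (x) x 40 (y) x 10 mm; 8 mm above it a base 70 x 40 x 6 mm, on that an upright block handle 24 (x) x 40 (y) x 50 mm. This point is the handle's middle, 49 mm above the sole's underside, 25 mm above the base. Lay x across a spindle to roll it; the sole fits between the collars with 25 mm to spare at each side.
- mat_top (a point): Centre of the top of the fixed black rubber mat, 190 (x) x 160 (y) x 4 mm, beside the plate on the left or right.
- plate: The same plate, origin under its centre. Steel stop blocks 10 mm high stand at the far edge, inner faces at x = +70 mm, at y = -122 (30 wide), 0 (56 wide), +122 (30 wide): the collars meet them when a spindle's axis is at x = +57.5. The gaps of 79 mm leave room for fingers at a spindle's middle. Like blocks 8 mm high at the near edge, inner faces at x = -88.
- shaft_1: The spindle of shaft_1_center; origin 12.5 mm off its axis, on the surface.
- shaft_2: The spindle of shaft_2_center; origin 12.5 mm off its axis, on the surface.
- board: The hand board; origin at the centre of its underside. The sole is sprung: it gives 1 mm for each 3 N pressed (first 1.5 N apart), 7 mm at most. As a spindle rolls the board moves 1.64 times as far as the spindle, so the contact wanders from the front half of the sole to the back half: about 65 mm on the way to the stops.
- tray: Fixed open steel scrap tray, 170 (x) x 180 (y) x 45 mm high, wall and floor 4 mm, beside the plate on the side away from the mat; origin at the centre of its underside.
- tape: Bystander: ring of cardboard-coloured tape, 90 mm across, 48 mm high, beyond the tray or the mat.
- core: Bystander: short cardboard tube standing upright, 56 mm across, 90 mm high, beyond the tray or the mat.
- jar: Bystander: white jar with black lid, 60 mm across, 85 mm high, beyond the plate.
Things that resemble listed ones, but are neither listed nor needed, are in the scene too. Leave any orange or pink look-alike of the shaft_2 alone. Several things look just like the board: the one meant starts farthest to the robot's right.

How it is judged:
On the way, in this order (a step that is already met when the one before it is completed fails the run):
1. one spindle, pressed onto the plate by the board, has rolled half a turn (((contact force between board and shaft_1 above 0.8 N and contact force between plate and shaft_1 above 3 N and angle between shaft_1_center's own z axis and vertical above 2.5 rad) or (contact force between board and shaft_2 above 0.8 N and contact force between plate and shaft_2 above 3 N and angle between shaft_2_center's own z axis and vertical above 2.5 rad))), for 0.04 s.
2. that spindle has been rolled under the board to the far part of the plate (its axis more than 25 mm beyond the plate's middle) (((contact force between board and shaft_1 above 0.8 N and contact force between plate and shaft_1 above 3 N and x of shaft_1_center in the frame of plate_top above 0.025 m and z of shaft_1_center in the frame of plate_top below 0.02 m) or (contact force between board and shaft_2 above 0.8 N and contact force between plate and shaft_2 above 3 N and x of shaft_2_center in the frame of plate_top above 0.025 m and z of shaft_2_center in the frame of plate_top below 0.02 m))), for 0.04 s.
3. the other spindle, pressed onto the plate by the board, has rolled half a turn (((contact force between board and shaft_1 above 0.8 N and contact force between plate and shaft_1 above 3 N and angle between shaft_1_center's own z axis and vertical above 2.5 rad and distance of shaft_2_center from where it was at the start of the episode above 0.05 m) or (contact force between board and shaft_2 above 0.8 N and contact force between plate and shaft_2 above 3 N and angle between shaft_2_center's own z axis and vertical above 2.5 rad and distance of shaft_1_center from where it was at the start of the episode above 0.05 m))), for 0.04 s.
4. the other spindle too has been rolled under the board to the far part of the plate (((contact force between board and shaft_1 above 0.8 N and contact force between plate and shaft_1 above 3 N and x of shaft_1_center in the frame of plate_top above 0.025 m and z of shaft_1_center in the frame of plate_top below 0.02 m and distance of shaft_2_center from where it was at the start of the episode above 0.05 m) or (contact force between board and shaft_2 above 0.8 N and contact force between plate and shaft_2 above 3 N and x of shaft_2_center in the frame of plate_top above 0.025 m and z of shaft_2_center in the frame of plate_top below 0.02 m and distance of shaft_1_center from where it was at the start of the episode above 0.05 m))), for 0.04 s.
At the end, for the whole second after the job is handed in: The bent spindle lies flat on the tray's floor; the straight one lies at rest on the plate, its axis 20 mm or more beyond the plate's middle; the board lies flat on the mat, its middle within 60 mm of the mat's middle along each side; all at rest and released (x of shaft_2_center in the frame of tray between -0.075 and 0.075 m and y of shaft_2_center in the frame of tray between -0.08 and 0.08 m and z of shaft_2_center in the frame of tray between 0.012 and 0.024 m and linear speed of each of shaft_2, shaft_1, board below 0.03 m/s and x of shaft_1_center in the frame of plate_top between 0.02 and 0.075 m and y of shaft_1_center in the frame of plate_top between -0.13 and 0.13 m and z of shaft_1_center in the frame of plate_top between 0.009 and 0.016 m and x of board in the frame of mat_top between -0.06 and 0.06 m and y of board in the frame of mat_top between -0.06 and 0.06 m and z of board in the frame of mat_top between -0.003 and 0.004 m and angle between board's own z axis and vertical below 0.1 rad); the robot touches nothing.
It fails at once if a spindle is pressed onto the plate with more than 16 N (contact force between plate and shaft_1 above 16 N or contact force between plate and shaft_2 above 16 N).
It fails at once if a spindle is dropped into the tray (falls there faster than 0.45 m/s, out of the fingers) ((horizontal distance between shaft_1_center and tray below 0.11 m and contact force between the fingers and shaft_1 below 0.05 N and linear speed of shaft_1 above 0.45 m/s) or (horizontal distance between shaft_2_center and tray below 0.11 m and contact force between the fingers and shaft_2 below 0.05 N and linear speed of shaft_2 above 0.45 m/s)).
It fails at once if the tape, cardboard tube or jar is pushed more than 20 mm or knocked over ((distance of tape from where it was at the start of the episode above 0.02 m or angle between tape's own z axis and vertical above 0.3 rad) or (distance of core from where it was at the start of the episode above 0.02 m or angle between core's own z axis and vertical above 0.3 rad) or (distance of jar from where it was at the start of the episode above 0.02 m or angle between jar's own z axis and vertical above 0.3 rad)).
It also fails if it takes over 72 s, if anything falls off the work surface, if the arm or the gripper's body presses on something with over 40 N, if the wrist force passes 120 N, or if a joint passes its speed limit or range.

### The arm

A 6-joint arm with a two-finger parallel gripper is mounted at the origin on the work surface. World frame = base frame: x ahead of the robot, y to its left, z up, the work surface at z = 0. Lengths are in m, angles in rad, forces in N, time in s.
With the tool pointing down it reaches from about 0.3 to 0.775 m from the base axis. Payload 14.6 kg.
Tool frame: the origin (TCP) lies between the finger pads; the fingertips stand 19 mm ahead of it and the grasp point (between the pads) is the TCP (ctrl.finger_overhang is the distance from the TCP to the fingertips, in m); z points along the fingers, y is the direction in which the jaws open and shut (so a half turn about z gives the same grasp; the last joint's range is limited). The gripper opens to 94 mm and grips with 3 to 60 N. Pads are 16 mm wide; open, the fingers measure 119 mm over their backs; the gripper's body (75 mm by 177 mm) begins 78 mm behind the grasp point.
Start: joints at [1.073, 0.3, 1.521, -0, 1.321, -0.067], TCP at [0.23, 0.5, 0.224] pointing down, gripper open.
Joint ranges: [-3.03, 3.03], [-0.79, 2.21], [0.23, 2.52], [-1.04, 4.18], [0, 3.07], [-2.55, 2.55]. Speed limits (rad/s): [2.22, 2.22, 2.57, 3.14, 3.14, 3.14].

### API

Orientations are given as [roll, pitch, yaw] about the fixed x, y, z axes, in that order (R = Rz(yaw) Ry(pitch) Rx(roll)).
In Python, from station import ctrl gives the robot as it stands.
- The arm moves only by the tool send_rows, never from a script. Its argument "series" is a list of rows, each a list of 7 numbers: the turn, a rotation vector about the tool's x, y, z in degrees, then the shift along the tool's x, y, z in m, then the gripper's target within -1 to 1 (fully open at 1, half-way at 0, shut at -1). A call has 1 to 8 rows; each row is the pose to reach, as a shift and turn from the pose commanded when the call began, along the tool's axes at that moment; what a row does not reach only later rows make up. A row lasts 1/10 s, in which the tool goes at most 50 mm and 8.59 degrees, less where a joint would pass 70% of its speed; a pose out of reach is approached as far as the arm can. A call with a gripper value outside its range is refused whole. The fingers move at their own pace and stop on an object; "force" is the grip in N (left out, the last holds). Time passes only in rows, so rows that repeat a pose let the fingers close. It gives the time, the measured TCP pose, the force and the opening at its end, in the units of the state.
- ctrl.get_obs(): the state, without advancing time (a new reading comes with each control period).
- ctrl.camera(name): name is "scene" or "top"; returns a dict with "pixels" (420x560x3 uint8, red, green, blue), "z_map" (420x560 float32, m along the optical axis (not along the pixel's ray), 0 where there is no reading), "fov_y" (degrees; the focal length in pixels is half the picture's height over the tangent of half this angle, whatever the lens; pixels are square), "cx", "cy" (the principal point, pixels), "R" (3x3) and "t" (3): a world point X has camera coordinates R X + t. Camera axes: x right, y down, z forward; pixel columns grow to the right and rows downward; lengths in m; the calibration is good to about 2 mm. A picture is of the moment at which its call begins.
- ctrl.hand_in(): hands the job in, once; it reports no verdict.
The state is a dict: "time_s": time; "qpos": joint angles; "joint_vel": joint speeds; "tau": joint torques, N m; "ee_pos": TCP position; "eef_rot": TCP orientation; "force": force on the tool from outside, world axes, zero at the start; "moment": the same for the moment, N m; "grip_width": finger opening in m.
Only numpy, scipy, OpenCV 4.12 (cv2) and the standard library are available. Lean on these libraries where they do the work, as an engineer would, in place of code of your own. Each camera call takes 0.05 s, during which the arm holds its last target.

## Working session

There is one attempt and no reset: what is moved stays moved. The work goes in short steps, Python scripts to look and compute and a tool call to move; the robot and the scene stay as the last step left them, time stands still between calls to the robot, and variables do not carry over. Pictures are saved under pics/ and viewed, and the job is handed in when it is done.

Besides the shell and the picture viewer there is one more tool, called after "Request:" by a JSON object that holds its "api" and its "payload". send_rows: Moves the arm, as the interface text tells. Its arguments: {"type":"object","properties":{"series":{"type":"array"},"force":{"type":"number"}},"required":["series"]}

```bash
mkdir -p pics; ls; cat > h.py <<'E'
import numpy as np, cv2
from station import ctrl
def shot(name,fn):
    c=ctrl.camera(name); cv2.imwrite('pics/'+fn+'.png',c['pixels'][:,:,::-1]); 
    np.savez('pics/'+fn+'.npz',**c); return c
def load(fn): 
    d=np.load('pics/'+fn+'.npz'); return {k:d[k] for k in d}
def f(c): return 210/np.tan(np.radians(float(c['fov_y']))/2)
def px2w(c,u,v,z=None):
    # by depth, or by plane z
    r=np.array([(u-c['cx'])/f(c),(v-c['cy'])/f(c),1.]); R=c['R'];t=c['t']
    if z is None:
        d=c['z_map'][int(round(v)),int(round(u))]; return R.T@(r*d-t)
    o=-R.T@t; d=R.T@r; return o+d*(z-o[2])/d[2]
def w2px(c,X):
    p=c['R']@np.array(X)+c['t']; return p[:2]/p[2]*f(c)+[c['cx'],c['cy']]
def cloud(c):
    v,u=np.mgrid[0:420,0:560]; d=c['z_map']; 
    P=np.stack([(u-c['cx'])/f(c)*d,(v-c['cy'])/f(c)*d,d],-1)-c['t']
    return P@c['R']
def crop(fn,x0,y0,x1,y1,s,out):
    im=cv2.imread('pics/'+fn+'.png')[y0:y1,x0:x1]; cv2.imwrite('pics/'+out+'.png',cv2.resize(im,None,fx=s,fy=s,interpolation=cv2.INTER_CUBIC))
E
python3 - <<'E'
from h import *
for n in('scene','top'):
    c=shot(n,n+'0'); print(n,c['fov_y'],c['cx'],c['cy'],-c['R'].T@c['t'],c['R'].round(3).tolist())
o=ctrl.get_obs(); print({k:np.round(v,4).tolist() for k,v in o.items()})
print([a for a in dir(ctrl) if a[0]!='_'], ctrl.finger_overhang)
E
```

```text
pics
scene 54.270134221382314 276.0913380946579 214.70561726611402 [ 1.28636769 -0.0197756   0.78342134] [[0.063, 0.998, -0.012], [0.695, -0.052, -0.717], [-0.716, 0.037, -0.697]]
top 43.081414684637835 279.95047535643 208.36600419507457 [4.47717794e-01 2.84821502e-04 1.12159048e+00] [[-0.004, -1.0, -0.013], [-0.993, 0.005, -0.116], [0.116, 0.012, -0.993]]
{'time_s': 0.1, 'qpos': [1.0734, 0.3004, 1.5215, 0.0, 1.3207, -0.0666], 'joint_vel': [0.0004, -0.0019, -0.001, -0.0007, 0.0007, -0.0001], 'tau': [-0.0011, -53.2653, -35.3279, 0.0709, 0.0235, -0.0], 'ee_pos': [0.2296, 0.4996, 0.2239], 'eef_rot': [-3.1405, -0.0001, 2.7108], 'force': [-0.1436, 0.2941, 0.0784], 'moment': [0.0255, -0.026, -0.0501], 'grip_width': 0.0939}
['MotionError', 'camera', 'finger_overhang', 'get_obs', 'hand_in'] 0.019
```

View pics/scene0.png

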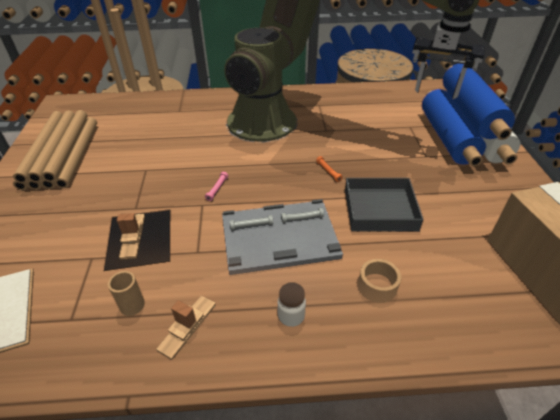

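View pics/top0.png

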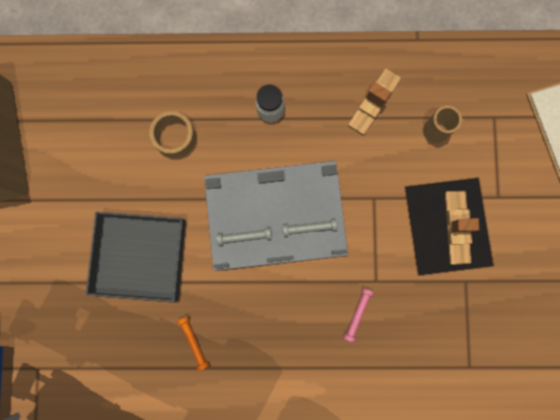

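The top view shows two boards: one on the mat at px (460,228) and another beyond the plate at (375,100). The right side of the robot is image right, so the board on the mat is the one meant. The grey spindles are at (245,236) and (310,228). The orange (193,343) and pink (360,314) look-alikes stay untouched.

```bash
python3 - <<'E'
from h import *
crop('top0',400,165,500,285,5,'c_board'); crop('top0',195,150,360,280,4.8,'c_plate')
crop('scene0',90,190,190,280,6,'c_sboard')
c=load('top0'); P=cloud(c); z=P[...,2]
for n,(u,v) in dict(handle=(467,225),sole_t=(457,196),sole_b=(460,256),base=(452,226),mat=(430,230),plate=(240,205),plate2=(310,250),barL=(245,236),barR=(310,228),tray=(137,258)).items():
    print(n,px2w(c,u,v).round(4), px2w(load('top0'),u,v,0).round(3))
E
```

```text
handle [ 0.5348 -0.3535  0.0772] [ 0.541 -0.38   0.   ]
sole_t [ 0.6008 -0.356   0.0163] [ 0.603 -0.361  0.   ]
sole_b [ 0.476  -0.3578  0.0134] [ 0.476 -0.362  0.   ]
base [ 0.5355 -0.3336  0.0468] [ 0.539 -0.348  0.   ]
mat [ 0.5305 -0.2995  0.0079] [ 0.531 -0.302  0.   ]
plate [0.5837 0.0971 0.0218] [0.586 0.099 0.   ]
plate2 [ 0.4895 -0.0478  0.0207] [ 0.49  -0.049  0.   ]
barL [0.5178 0.085  0.0402] [0.52  0.088 0.   ]
barR [ 0.5334 -0.0474  0.0404] [ 0.537 -0.049  0.   ]
tray [0.475  0.3149 0.003 ] [0.475 0.316 0.   ]
```

View pics/c_board.png

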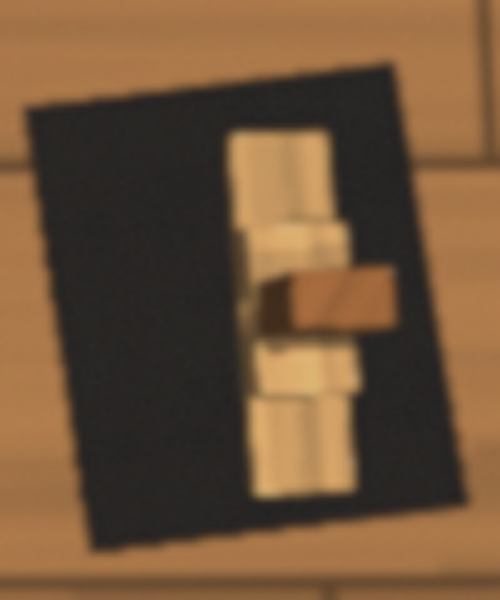

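View pics/c_plate.png

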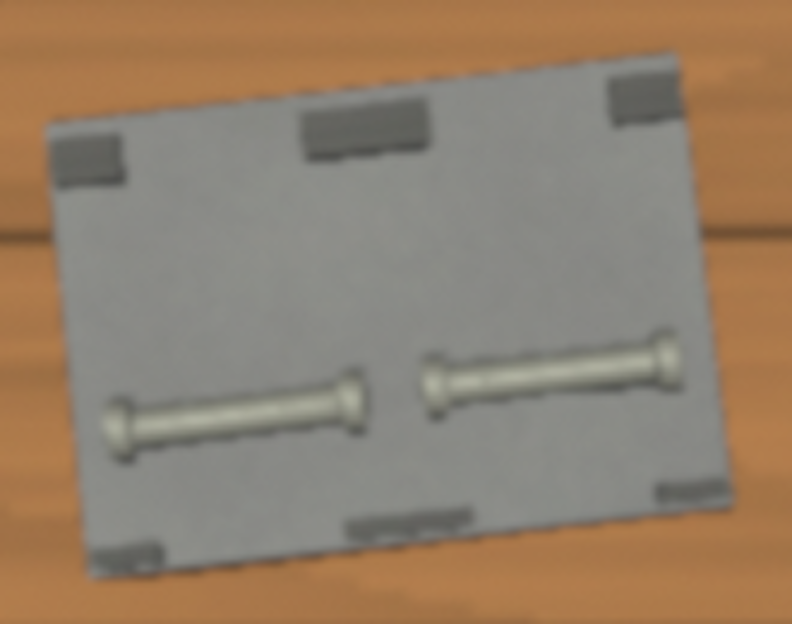

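View pics/c_sboard.png

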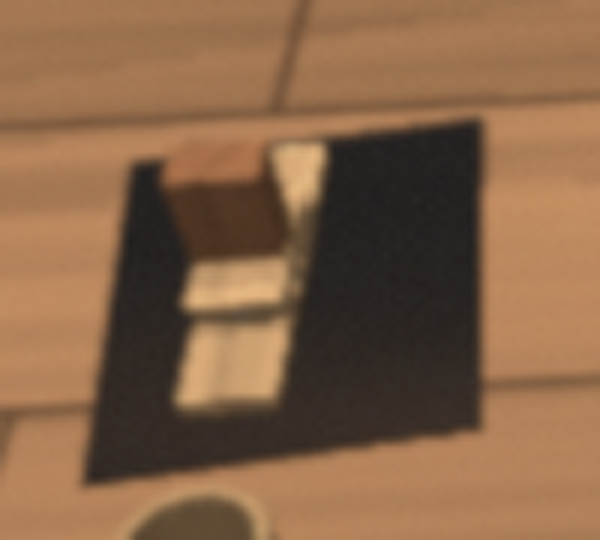

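```bash
cat > m0.py <<'E'
from h import *
c=load('top0'); s=load('scene0')
def up(p,x0,y0,k): return ((p[0]+.5)/k-.5+x0,(p[1]+.5)/k-.5+y0)
def W(ps,x0,y0,k,z,c=c): return np.array([px2w(c,*up(p,x0,y0,k),z) for p in ps])
def rep(n,q):
    # order TL,TR,BR,BL in image (TL= far left)
    xdir=(q[0]+q[1]-q[2]-q[3])/2; ydir=(q[0]+q[3]-q[1]-q[2])/2
    print(n,'ctr',q.mean(0).round(4),'len x %.4f y %.4f'%(np.linalg.norm(xdir),np.linalg.norm(ydir)),'yaw x %.2f y %.2f'%(np.degrees(np.arctan2(xdir[1],xdir[0])),np.degrees(np.arctan2(-ydir[0],ydir[1]))))
    return q.mean(0)
rep('plate',W([(48,123),(678,52),(733,507),(88,578)],195,150,4.8,.02))
rep('mat',W([(25,108),(393,65),(467,505),(92,550)],400,165,5,.004))
rep('sole',W([(228,132),(330,130),(355,494),(253,498)],400,165,5,.014))
rep('handle',W([(291,272),(394,266),(397,329),(292,334)],400,165,5,.078))
for n,a,b in(('L',(120,428),(351,400)),('R',(435,385),(669,358))):
    q=W([a,b],195,150,4.8,.0325); d=q[0]-q[1]; print(n,q.mean(0).round(4),np.linalg.norm(d).round(4),np.degrees(np.arctan2(-d[0],d[1])).round(2))
# triangulate two views
def tri(pt,ps):
    A=[];B=[]
    for cc,p in((c,pt),(s,ps)):
        o=-cc['R'].T@cc['t'];d=cc['R'].T@np.array([(p[0]-cc['cx'])/f(cc),(p[1]-cc['cy'])/f(cc),1]);d/=np.linalg.norm(d)
        M=np.eye(3)-np.outer(d,d);A.append(M);B.append(M@o)
    return np.linalg.lstsq(np.vstack(A),np.hstack(B),rcond=None)[0]
H=np.mean([(291,272),(394,266),(397,329),(292,334)],0);HS=np.mean([(180,142),(265,143),(275,180),(165,190)],0)
print('tri handle top',tri(up(H,400,165,5),up(HS,90,190,6)))
P=cloud(c);z=P[...,2]
for nm,(a,b,u0,u1),lo,hi in(('handle',(200,250,445,490),.07,.085),('matz',(180,270,412,440),-.01,.02),('plate',(180,215,220,330),.01,.03)):
    q=P[a:b,u0:u1].reshape(-1,3);q=q[(q[:,2]>lo)&(q[:,2]<hi)];print(nm,len(q),np.median(q,0).round(4),q.min(0).round(3),q.max(0).round(3))
PS=cloud(s)
q=PS.reshape(-1,3)
for nm,lo,hi in(('handle',[.5,-.4,.07],[.58,-.3,.09]),('barL',[.48,.06,.035],[.56,.11,.06]),('barR',[.48,-.07,.035],[.56,-.03,.06]),('tray walls',[.3,.15,.03],[.6,.45,.06]),('mat',[.46,-.33,-.01],[.6,-.28,.01]),('tape',[.55,.15,.03],[.8,.4,.06]),('core',[.6,-.42,.07],[.8,-.2,.11]),('jar',[.6,-.05,.07],[.9,.1,.11])):
    for C,N in((q,'s'),(P.reshape(-1,3),'t')):
        m=C[((C>lo)&(C<hi)).all(1)]
        if len(m): print(nm,N,len(m),np.median(m,0).round(4),m.min(0).round(3),m.max(0).round(3))
E
python3 m0.py
```

```text
plate ctr [0.5631 0.0239 0.02  ] len x 0.1995 y 0.2782 yaw x 5.75 y 6.08
mat ctr [ 0.54   -0.3393  0.004 ] len x 0.1870 y 0.1571 yaw x 6.73 y 6.48
sole ctr [ 0.536  -0.3558  0.014 ] len x 0.1522 y 0.0423 yaw x 1.45 y 1.39
handle ctr [ 0.5355 -0.3558  0.078 ] len x 0.0246 y 0.0407 yaw x -0.76 y 2.75
L [0.5186 0.0883 0.0325] 0.0994 6.64
R [ 0.5361 -0.047   0.0325] 0.1007 6.31
tri handle top [ 0.53566782 -0.35578556  0.07276232]
handle 262 [ 0.5359 -0.3534  0.0787] [ 0.523 -0.374  0.07 ] [ 0.549 -0.334  0.084]
matz 2506 [ 0.5423 -0.2912  0.0045] [ 0.449 -0.324 -0.006] [ 0.638 -0.261  0.011]
plate 3804 [0.6001 0.0241 0.0207] [ 0.564 -0.089  0.014] [0.637 0.14  0.03 ]
handle s 143 [ 0.5423 -0.3526  0.0774] [ 0.526 -0.373  0.071] [ 0.552 -0.334  0.082]
handle t 262 [ 0.5359 -0.3534  0.0787] [ 0.523 -0.374  0.07 ] [ 0.549 -0.334  0.084]
barL s 60 [0.5224 0.0839 0.0371] [0.513 0.061 0.035] [0.532 0.109 0.04 ]
barL t 138 [0.5179 0.0831 0.038 ] [0.508 0.06  0.035] [0.528 0.11  0.042]
barR s 72 [ 0.5412 -0.0497  0.0385] [ 0.531 -0.069  0.035] [ 0.551 -0.03   0.042]
barR t 149 [ 0.5352 -0.0496  0.0396] [ 0.526 -0.07   0.035] [ 0.544 -0.031  0.046]
tray walls s 868 [0.5034 0.3115 0.0394] [0.387 0.214 0.03 ] [0.574 0.406 0.048]
tray walls t 1066 [0.4765 0.3247 0.0439] [0.388 0.214 0.03 ] [0.568 0.406 0.051]
mat s 737 [ 0.5342 -0.3047  0.0038] [ 0.46  -0.33  -0.002] [ 0.6   -0.28   0.008]
mat t 1558 [ 0.5288 -0.3052  0.0047] [ 0.462 -0.33  -0.001] [ 0.599 -0.28   0.01 ]
tape s 1078 [0.7078 0.2519 0.0428] [0.551 0.152 0.03 ] [0.782 0.394 0.051]
tape t 1027 [0.7076 0.2489 0.0461] [0.55 0.15 0.03] [0.779 0.395 0.054]
core s 446 [ 0.7512 -0.318   0.0837] [ 0.72  -0.346  0.07 ] [ 0.799 -0.201  0.094]
core t 395 [ 0.7449 -0.3179  0.0874] [ 0.716 -0.346  0.07 ] [ 0.799 -0.2    0.095]
jar s 520 [0.8028 0.0353 0.0844] [0.771 0.009 0.07 ] [0.826 0.061 0.089]
jar t 561 [0.7933 0.0344 0.0854] [0.768 0.01  0.07 ] [0.822 0.061 0.092]
```

Board handle top is at about z = 0.078 (depth in both views; the coarse hand triangulation gave 0.073). The plate's top is at 0.020, centre (0.563, 0.024), yaw about 6°. I'll go above the board handle with the jaws along the board's x.

```bash
cat >> h.py <<'E'
from scipy.spatial.transform import Rotation as Ro
def go(pos,psi):
    o=ctrl.get_obs(); R=Ro.from_euler('xyz',o['eef_rot']); 
    T=Ro.from_euler('xyz',[np.pi,0,np.radians(psi)])
    print('t',round(o['time_s'],2),'rotvec deg',np.degrees((R.inv()*T).as_rotvec()).round(2),'shift',R.inv().apply(np.array(pos)-o['ee_pos']).round(4),'F',np.round(o['force'],2))
E
python3 -c "
from h import *
go([.536,-.356,.224],91.4);go([.536,-.356,.15],91.4)"
```

```text
t 0.1 rotvec deg [-6.000e-02  3.000e-02  6.392e+01] shift [-6.357e-01 -6.494e-01  6.000e-04] F [-0.14  0.29  0.08]
t 0.1 rotvec deg [-6.000e-02  3.000e-02  6.392e+01] shift [-0.6357 -0.6493  0.0746] F [-0.14  0.29  0.08]
```

Request:
{"api": "send_rows", "payload": {"series": [[0,0,64,-0.636,-0.649,0,0.2],[0,0,64,-0.636,-0.649,0,0.2],[0,0,64,-0.636,-0.649,0,0.2],[0,0,64,-0.636,-0.649,0,0.2],[0,0,64,-0.636,-0.649,0,0.2],[0,0,64,-0.636,-0.649,0,0.2],[0,0,64,-0.636,-0.649,0,0.2],[0,0,64,-0.636,-0.649,0,0.2]]}}

```text
time_s: 0.9
ee_pos: [0.3648, 0.1213, 0.2245]
eef_rot: [3.141, -0.0, 1.588]
force: [1.7, -0.2, 0.0]
grip_width: 0.0564
```

```bash
python3 -c "
from h import *
go([.536,-.356,.224],91.4);go([.536,-.356,.15],91.4);print(ctrl.get_obs()['ee_pos'])"
```

```text
t 0.9 rotvec deg [ 0.02 -0.   -0.4 ] shift [-0.4802  0.1628  0.0005] F [ 1.72 -0.16  0.02]
t 0.9 rotvec deg [ 0.02 -0.   -0.4 ] shift [-0.4802  0.1628  0.0745] F [ 1.72 -0.16  0.02]
[0.36480891 0.12128403 0.2245098 ]
```

Request:
{"api": "send_rows", "payload": {"series": [[0,0,0,-0.48,0.163,0,0.2],[0,0,0,-0.48,0.163,0,0.2],[0,0,0,-0.48,0.163,0,0.2],[0,0,0,-0.48,0.163,0,0.2],[0,0,0,-0.48,0.163,0,0.2],[0,0,0,-0.48,0.163,0,0.2],[0,0,0,-0.48,0.163,0,0.2],[0,0,0,-0.48,0.163,0,0.2]]}}

```text
time_s: 1.7
ee_pos: [0.5022, -0.2546, 0.2241]
eef_rot: [-3.141, -0.0, 1.593]
force: [-0.2, -0.1, 0.7]
grip_width: 0.0565
```

```bash
python3 -c "
from h import *
go([.536,-.356,.14],91.4);print(ctrl.get_obs()['ee_pos'])"
```

```text
t 1.7 rotvec deg [-0.02 -0.02 -0.1 ] shift [-0.1022  0.0315  0.0841] F [-0.17 -0.08  0.66]
[ 0.50222886 -0.25459835  0.22410221]
```

Request:
{"api": "send_rows", "payload": {"series": [[0,0,0,-0.1,0.031,0.04,0.2],[0,0,0,-0.1,0.031,0.08,0.2],[0,0,0,-0.1,0.031,0.08,0.2],[0,0,0,-0.1,0.031,0.08,0.2],[0,0,0,-0.1,0.031,0.08,0.2]]}}

```text
time_s: 2.2
ee_pos: [0.5351, -0.3515, 0.1441]
eef_rot: [-3.141, -0.001, 1.593]
force: [-0.6, 0.8, 1.5]
grip_width: 0.0565
```

```bash
python3 -c "
from h import *
go([.536,-.356,.054],91.4);print(ctrl.get_obs()['ee_pos'])
c=shot('scene','s1');shot('top','t1');crop('s1',80,130,210,280,4,'s1c')
crop('t1',400,165,500,285,4,'t1c')"
```

```text
t 2.2 rotvec deg [-0.06 -0.05 -0.11] shift [-0.0046  0.0009  0.0901] F [-0.64  0.78  1.46]
[ 0.53511602 -0.35150123  0.14406541]
```

View pics/s1c.png

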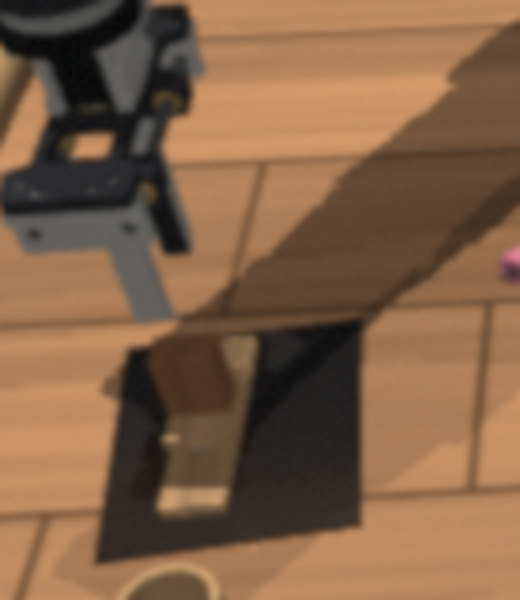

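The scene crop shows the open fingers over the handle (handle at about crop (190,375)), with the jaws along the board's length. Descending.

Request:
{"api": "send_rows", "payload": {"series": [[0,0,0,-0.004,0.001,0.04,0.2],[0,0,0,-0.004,0.001,0.07,0.2],[0,0,0,-0.004,0.001,0.086,0.2],[0,0,0,-0.004,0.001,0.089,0.2],[0,0,0,-0.004,0.001,0.089,0.2]]}}

```text
time_s: 2.8
ee_pos: [0.537, -0.3557, 0.0569]
eef_rot: [3.14, 0.001, 1.594]
force: [0.3, 0.3, -0.2]
grip_width: 0.0565
```

```bash
python3 -c "
from h import *
go([.536,-.356,.054],91.4)
c=shot('scene','s2');shot('top','t2');crop('s2',80,130,210,280,4,'s2c')"
```

```text
t 2.8 rotvec deg [ 0.07  0.06 -0.06] shift [-0.0003 -0.001   0.0029] F [ 0.3   0.25 -0.16]
```

View pics/s2c.png

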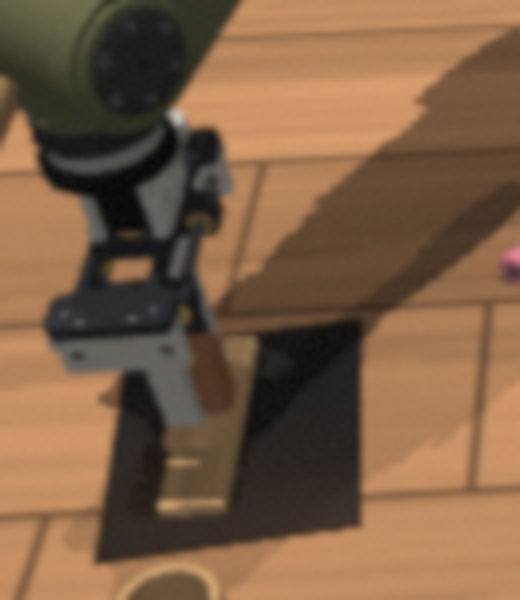

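Request:
{"api": "send_rows", "payload": {"series": [[0,0,0,0.002,-0.001,0.002,0.2],[0,0,0,0.002,-0.001,0.002,-1],[0,0,0,0.002,-0.001,0.002,-1],[0,0,0,0.002,-0.001,0.002,-1],[0,0,0,0.002,-0.001,0.002,-1],[0,0,0,0.002,-0.001,0.002,-1]], "force": 45}}

```text
time_s: 3.5
ee_pos: [0.5355, -0.3538, 0.0536]
eef_rot: [3.141, 0.0, 1.594]
force: [0.6, -0.4, 0.7]
grip_width: 0.0238
```

```bash
python3 -c "
from h import *
go([.536,-.356,.054],91.4);o=ctrl.get_obs();print(o['moment'],o['ee_pos'],o['grip_width'])"
```

```text
t 3.5 rotvec deg [ 0.02  0.01 -0.08] shift [-0.0022  0.0004 -0.0004] F [ 0.6  -0.36  0.71]
[-0.04502352 -0.11378516  0.0497309 ] [ 0.53554528 -0.35380231  0.05356539] 0.023816282868396235
```

Request:
{"api": "send_rows", "payload": {"series": [[0,0,0,0,0,-0.02,-1],[0,0,0,0,0,-0.06,-1],[0,0,0,0,0,-0.1,-1],[0,0,0,0,0,-0.1,-1],[0,0,0,0,0,-0.1,-1]]}}

```text
time_s: 4.0
ee_pos: [0.5353, -0.3537, 0.1535]
eef_rot: [3.141, 0.0, 1.594]
force: [0.2, 0.5, -2.8]
grip_width: 0.0237
```

```bash
python3 -c "
from h import *
go([.510,-.050,.15],96.2);o=ctrl.get_obs();print(o['moment'],o['ee_pos'],o['grip_width'])
shot('scene','s3')"
```

```text
t 4.0 rotvec deg [ 0.02  0.02 -4.88] shift [ 0.3042 -0.0184  0.0034] F [ 0.17  0.5  -2.85]
[-0.05232124  0.01715628 -0.0283643 ] [ 0.5353367  -0.35372507  0.15354646] 0.023742827421528116
```

View pics/s3.png

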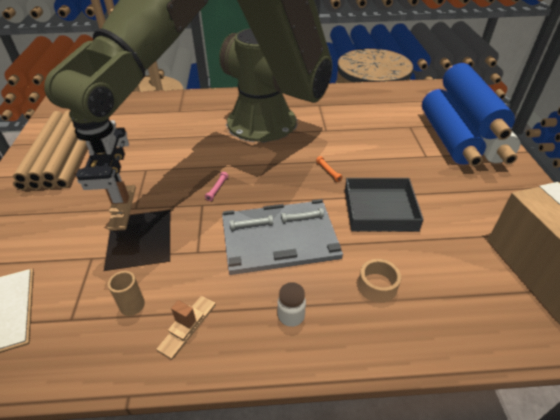

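The board hangs from the gripper at px (120,205), clear of the mat. Moving over the right spindle.

Request:
{"api": "send_rows", "payload": {"series": [[0,0,-2,0.03,-0.002,0,-1],[0,0,-5,0.08,-0.006,0,-1],[0,0,-5,0.13,-0.01,0,-1],[0,0,-5,0.18,-0.014,0,-1],[0,0,-5,0.23,-0.016,0,-1],[0,0,-5,0.27,-0.018,0,-1],[0,0,-5,0.295,-0.018,0.005,-1],[0,0,-5,0.304,-0.018,0.01,-1]]}}

```text
time_s: 4.85
ee_pos: [0.5096, -0.048, 0.1419]
eef_rot: [-3.139, -0.001, 1.683]
force: [0.2, -0.2, -2.3]
grip_width: 0.0239
```

Request:
{"api": "send_rows", "payload": {"series": [[0,0,0,0,0,0.01,-1],[0,0,0,0,0,0.02,-1],[0,0,0,0,0,0.025,-1],[0,0,0,0,0,0.025,-1],[0,0,0,0,0,0.025,-1],[0,0,0,0,0,0.025,-1]]}}

```text
time_s: 5.45
ee_pos: [0.5106, -0.0506, 0.1188]
eef_rot: [3.141, 0.0, 1.681]
force: [-0.0, -0.0, -2.0]
grip_width: 0.0238
```

```bash
python3 -c "
from h import *
go([.510,-.050,.095],96.2);o=ctrl.get_obs();print(o['moment'],o['ee_pos'],o['grip_width'])
shot('scene','s4');shot('top','t4');crop('s4',200,160,360,280,5,'s4c');crop('t4',180,130,380,280,4,'t4c')"
```

```text
t 5.45 rotvec deg [0.03 0.01 0.09] shift [ 0.0006 -0.0005  0.0238] F [-0.   -0.02 -1.97]
[-0.06489994  0.07482753 -0.02776973] [ 0.51059388 -0.05058042  0.11876305] 0.023769659235427076
```

View pics/s4c.png

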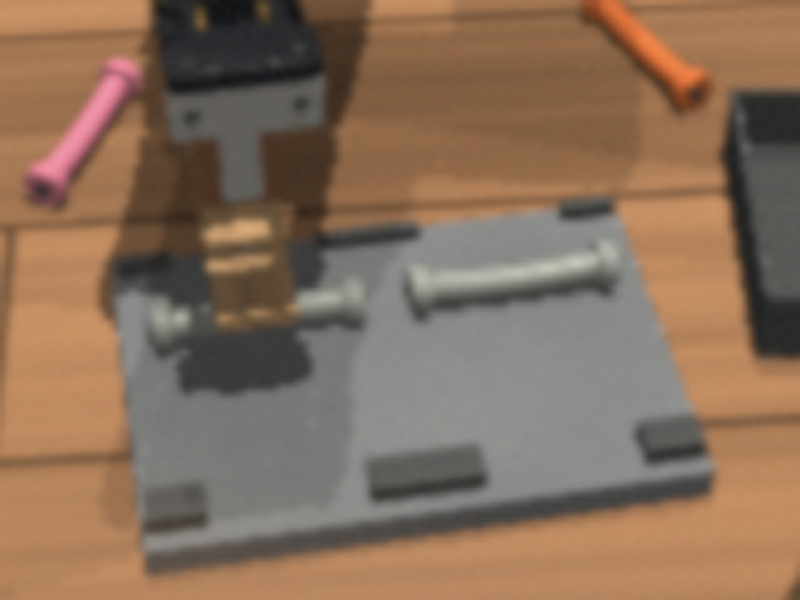

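View pics/t4c.png

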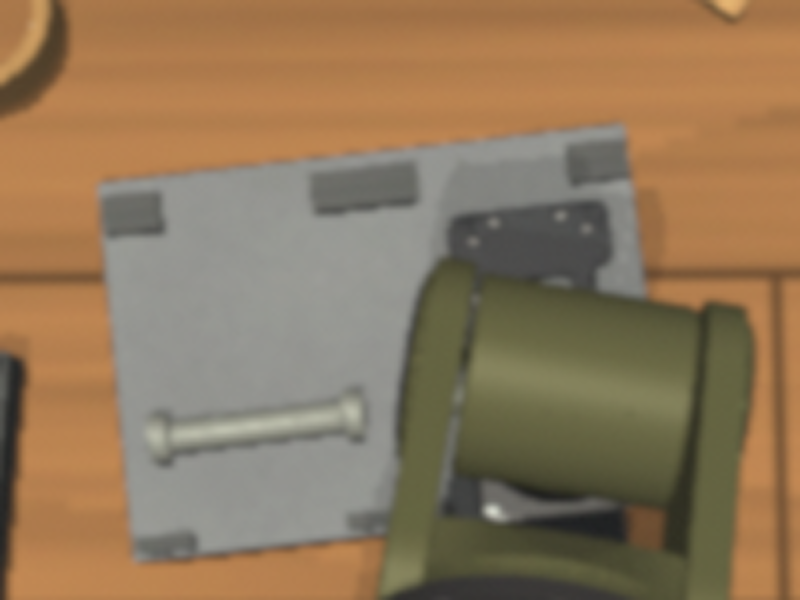

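The right-hand board crop shows the sole centred over the right spindle (collars 165/350, board 215–298). The left spindle already looks slightly bowed. Descending to feel contact.

Request:
{"api": "send_rows", "payload": {"series": [[0,0,0,0,0,0.012,-1],[0,0,0,0,0,0.022,-1],[0,0,0,0,0,0.0255,-1],[0,0,0,0,0,0.0265,-1],[0,0,0,0,0,0.0265,-1],[0,0,0,0,0,0.0265,-1]]}}

```text
time_s: 6.15
ee_pos: [0.5105, -0.0502, 0.0922]
eef_rot: [3.141, 0.0, 1.681]
force: [-0.3, 0.0, -1.4]
grip_width: 0.0236
```

```bash
cat > st.py <<'E'
from h import *
o=ctrl.get_obs();print('t',round(o['time_s'],2),o['ee_pos'].round(4) if hasattr(o['ee_pos'],'round') else o['ee_pos'],'F',np.round(o['force'],2),'M',np.round(o['moment'],3))
E
python3 st.py
```

```text
t 6.15 [ 0.5105 -0.0502  0.0922] F [-0.3   0.02 -1.44] M [-0.049  0.062 -0.035]
```

Request:
{"api": "send_rows", "payload": {"series": [[0,0,0,0,0,0.001,-1],[0,0,0,0,0,0.001,-1]]}}

```text
time_s: 6.35
ee_pos: [0.5104, -0.0502, 0.091]
eef_rot: [3.141, 0.0, 1.681]
force: [-0.4, 0.1, -2.6]
grip_width: 0.0236
```

Request:
{"api": "send_rows", "payload": {"series": [[0,0,0,0,0,0.001,-1],[0,0,0,0,0,0.001,-1]]}}

```text
time_s: 6.55
ee_pos: [0.5105, -0.0502, 0.09]
eef_rot: [3.141, 0.0, 1.681]
force: [0.6, 0.4, -1.0]
grip_width: 0.024
```

Request:
{"api": "send_rows", "payload": {"series": [[0,0,0,0,0,0.001,-1],[0,0,0,0,0,0.001,-1]]}}

```text
time_s: 6.75
ee_pos: [0.5106, -0.0502, 0.0892]
eef_rot: [3.141, 0.0, 1.681]
force: [-0.4, 0.7, 1.8]
grip_width: 0.0238
```

```bash
python3 st.py
```

```text
t 6.75 [ 0.5106 -0.0502  0.0892] F [-0.35  0.67  1.78] M [ 0.094 -0.064  0.008]
```

Request:
{"api": "send_rows", "payload": {"series": [[0,0,0,0,0,0.0006,-1],[0,0,0,0,0.001,0.0006,-1],[0,0,0,0,0.003,0.0006,-1],[0,0,0,0,0.006,0.0006,-1],[0,0,0,0,0.009,0.0006,-1],[0,0,0,0,0.011,0.0006,-1],[0,0,0,0,0.012,0.0006,-1]]}}

```text
time_s: 7.45
ee_pos: [0.5226, -0.0489, 0.0884]
eef_rot: [3.141, 0.0, 1.681]
force: [-0.6, -0.5, 4.9]
grip_width: 0.0239
```

```bash
python3 st.py
```

```text
t 7.45 [ 0.5226 -0.0489  0.0884] F [-0.61 -0.45  4.94] M [-0.095  0.018  0.036]
```

Request:
{"api": "send_rows", "payload": {"series": [[0,0,0,0,0.003,-0.0003,-1],[0,0,0,0,0.006,-0.0003,-1],[0,0,0,0,0.009,-0.0003,-1],[0,0,0,0,0.012,-0.0003,-1],[0,0,0,0,0.012,-0.0003,-1]]}}

```text
time_s: 7.95
ee_pos: [0.5346, -0.0476, 0.0886]
eef_rot: [3.141, 0.0, 1.681]
force: [-0.0, 0.3, 3.2]
grip_width: 0.0239
```

Request:
{"api": "send_rows", "payload": {"series": [[0,0,0,0,0.003,0,-1],[0,0,0,0,0.006,0,-1],[0,0,0,0,0.009,0,-1],[0,0,0,0,0.012,0,-1],[0,0,0,0,0.012,0,-1]]}}

```text
time_s: 8.45
ee_pos: [0.5466, -0.0462, 0.0887]
eef_rot: [3.141, 0.0, 1.681]
force: [0.6, -1.0, 4.6]
grip_width: 0.0237
```

```bash
python3 - <<'E'
from h import *
import st
shot('scene','s5');crop('s5',200,160,360,280,5,'s5c')
E
```

```text
t 8.45 [ 0.5466 -0.0462  0.0887] F [ 0.56 -1.01  4.55] M [-0.27  -0.113  0.026]
```

View pics/s5c.png

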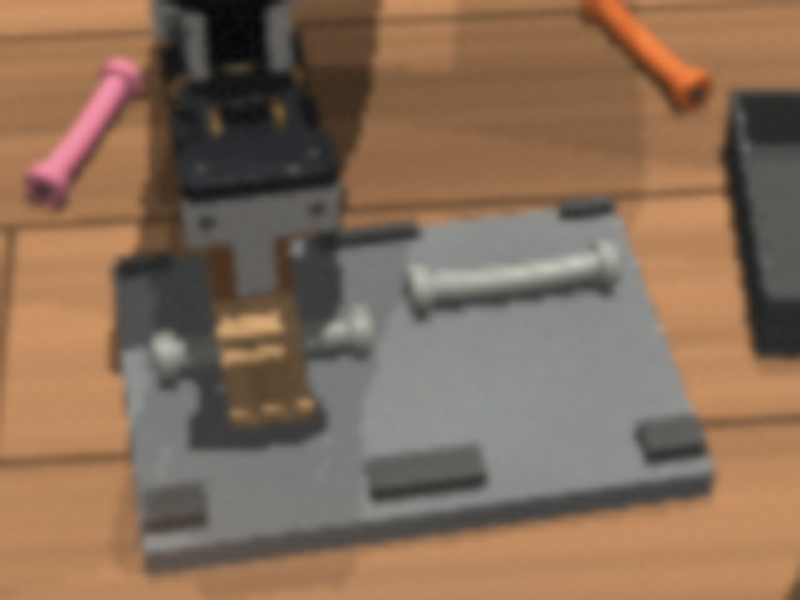

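Force is flat after 22 mm of spindle travel; a bent one would have added about 10 N by now, so the right spindle is straight. Continuing the roll.

Request:
{"api": "send_rows", "payload": {"series": [[0,0,0,0,0.003,0,-1],[0,0,0,0,0.006,0,-1],[0,0,0,0,0.009,0,-1],[0,0,0,0,0.012,0,-1],[0,0,0,0,0.015,0,-1],[0,0,0,0,0.018,0,-1],[0,0,0,0,0.021,0,-1],[0,0,0,0,0.024,0,-1]]}}

```text
time_s: 9.3
ee_pos: [0.5703, -0.0436, 0.0886]
eef_rot: [-3.142, 0.0, 1.681]
force: [-1.2, -1.5, 3.9]
grip_width: 0.0237
```

Request:
{"api": "send_rows", "payload": {"series": [[0,0,0,0,0.003,0,-1],[0,0,0,0,0.006,0,-1],[0,0,0,0,0.009,0,-1],[0,0,0,0,0.012,0,-1],[0,0,0,0,0.015,0,-1],[0,0,0,0,0.018,0,-1],[0,0,0,0,0.021,0,-1],[0,0,0,0,0.024,0,-1]]}}

```text
time_s: 10.1
ee_pos: [0.5941, -0.041, 0.0886]
eef_rot: [-3.142, 0.0, 1.681]
force: [-0.5, -2.3, 4.2]
grip_width: 0.0239
```

```bash
python3 - <<'E'
from h import *
import st
shot('scene','s6');crop('s6',200,160,360,280,5,'s6c')
E
```

```text
t 10.1 [ 0.5941 -0.041   0.0886] F [-0.52 -2.27  4.16] M [-0.501  0.092 -0.01 ]
```

View pics/s6c.png

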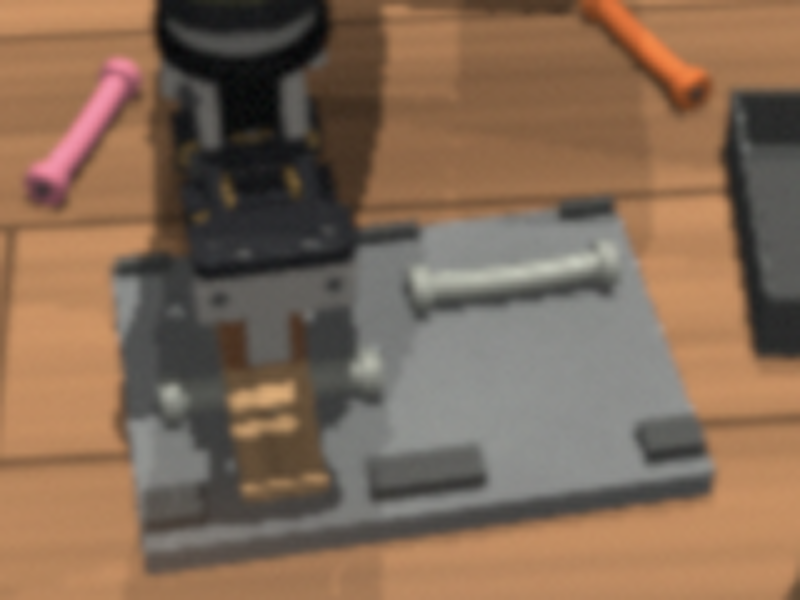

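Request:
{"api": "send_rows", "payload": {"series": [[0,0,0,-0.0003,0.003,0,-1],[0,0,0,-0.0006,0.006,0,-1],[0,0,0,-0.001,0.009,0,-1],[0,0,0,-0.001,0.012,0,-1],[0,0,0,-0.001,0.015,0,-1],[0,0,0,-0.001,0.018,0,-1],[0,0,0,-0.001,0.021,0,-1]]}}

```text
time_s: 10.85
ee_pos: [0.6151, -0.0395, 0.0886]
eef_rot: [-3.142, -0.0, 1.681]
force: [-0.1, 4.5, 3.8]
grip_width: 0.0238
```

Request:
{"api": "send_rows", "payload": {"series": [[0,0,0,0,0.003,0,-1],[0,0,0,-0.0003,0.006,0,-1],[0,0,0,-0.0006,0.009,0,-1],[0,0,0,-0.001,0.012,0,-1],[0,0,0,-0.001,0.015,0,-1],[0,0,0,-0.001,0.018,0,-1],[0,0,0,-0.001,0.019,0,-1],[0,0,0,-0.001,0.019,0,-1]]}}

```text
time_s: 11.65
ee_pos: [0.634, -0.0386, 0.0887]
eef_rot: [3.141, 0.0, 1.681]
force: [-0.8, 2.6, 4.2]
grip_width: 0.0239
```

```bash
python3 - <<'E'
from h import *
import st
shot('scene','s7');crop('s7',200,160,360,280,5,'s7c')
E
```

```text
t 11.65 [ 0.634  -0.0386  0.0887] F [-0.76  2.55  4.18] M [ 0.629  0.166 -0.079]
```

View pics/s7c.png

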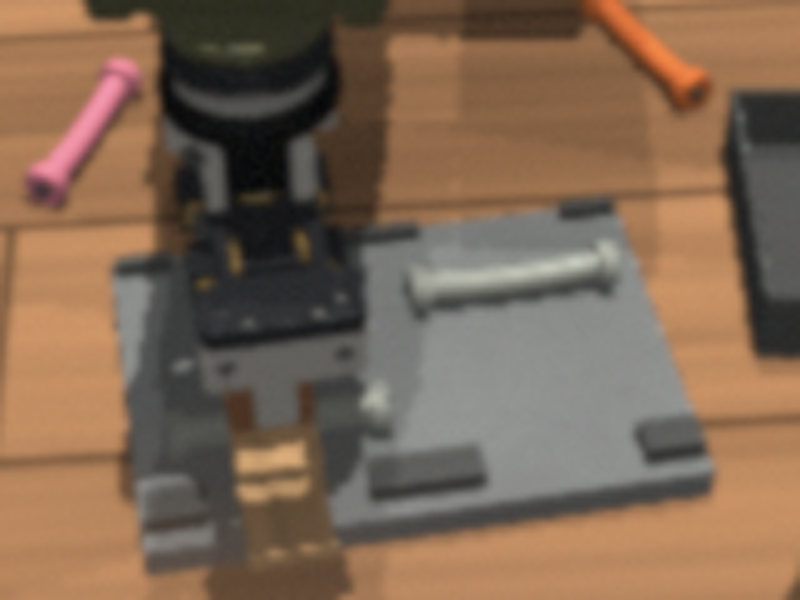

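The board's force stayed flat (4.2–4.9 N reading) all the way; the spindle's visible collar is at crop (378,405), near the stops. Lifting the board.

Request:
{"api": "send_rows", "payload": {"series": [[0,0,0,0.001,0,-0.001,-1],[0,0,0,0.001,0,-0.004,-1],[0,0,0,0.001,0,-0.012,-1],[0,0,0,0.001,-0.01,-0.03,-1],[0,0,0,0.001,-0.05,-0.05,-1],[0,0,0,0.03,-0.1,-0.05,-1],[0,0,0,0.08,-0.13,-0.05,-1],[0,0,0,0.11,-0.15,-0.05,-1]]}}

```text
time_s: 12.5
ee_pos: [0.4719, 0.0537, 0.1391]
eef_rot: [3.141, 0.0, 1.679]
force: [1.1, 1.0, -2.1]
grip_width: 0.0237
```

```bash
python3 - <<'E'
from h import *
import st
shot('scene','s8');crop('s8',200,160,360,280,5,'s8c');shot('top','t8');crop('t8',180,130,380,280,4,'t8c')
go([.4928,.0855,.12],96.2)
E
```

```text
t 12.5 [0.4719 0.0537 0.1391] F [ 1.14  1.04 -2.14] M [-0.024  0.066 -0.015]
t 12.6 rotvec deg [-0.05 -0.03  0.29] shift [0.0267 0.0255 0.0191] F [ 0.48  0.09 -1.71]
```

View pics/s8c.png

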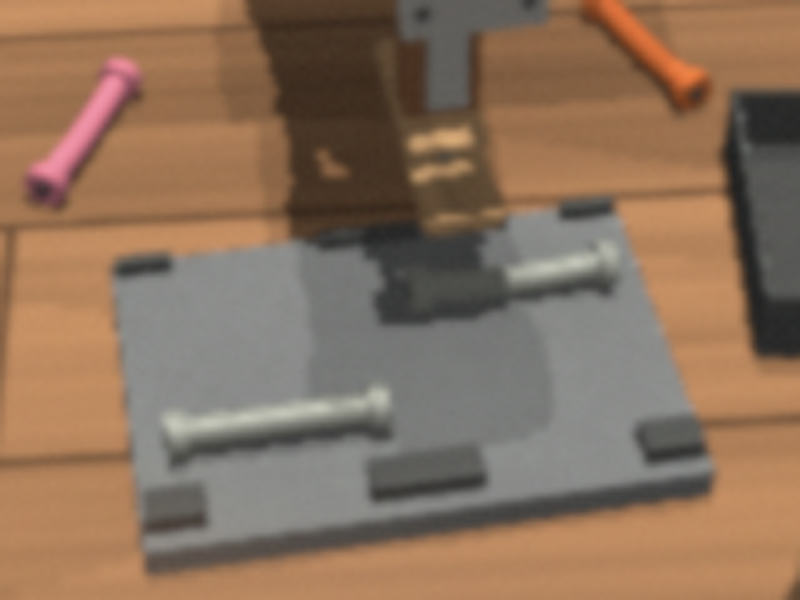

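View pics/t8c.png

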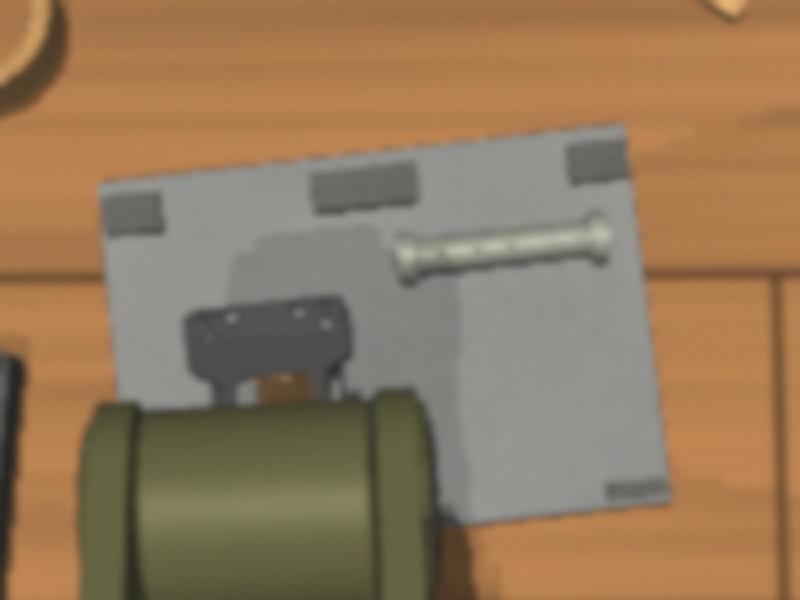

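Request:
{"api": "send_rows", "payload": {"series": [[0,0,0.3,0.015,0.015,0.01,-1],[0,0,0.3,0.026,0.025,0.019,-1],[0,0,0.3,0.026,0.025,0.024,-1],[0,0,0.3,0.026,0.025,0.026,-1],[0,0,0.3,0.026,0.025,0.026,-1]]}}

```text
time_s: 13.1
ee_pos: [0.4952, 0.0812, 0.1126]
eef_rot: [-3.141, 0.0, 1.675]
force: [-0.6, -1.1, -2.6]
grip_width: 0.0236
```

```bash
python3 - <<'E'
from h import *
import st
shot('scene','s9');crop('s9',200,160,360,280,5,'s9c')
go([.4928,.0855,.091],96.2)
c=load('t8')
def up(p,x0,y0,k): return ((p[0]+.5)/k-.5+x0,(p[1]+.5)/k-.5+y0)
q=np.array([px2w(c,*up(p,180,130,4),.0325) for p in((405,258),(600,236))]); m=q.mean(0)
a=np.radians(6.1); d=m[:2]-[.5631,.0239]; print(m,'plate xy',d@[np.cos(a),np.sin(a)],d@[-np.sin(a),np.cos(a)])
E
```

```text
t 13.1 [0.4952 0.0812 0.1126] F [-0.57 -1.06 -2.62] M [-0.028  0.     0.015]
t 13.15 rotvec deg [-0.    0.01 -0.22] shift [ 0.0045 -0.0021  0.0219] F [ 0.98 -0.07 -2.46]
[ 0.61001188 -0.0387812   0.0325    ] plate xy 0.03998550460164988 -0.06731134184557984
```

View pics/s9c.png

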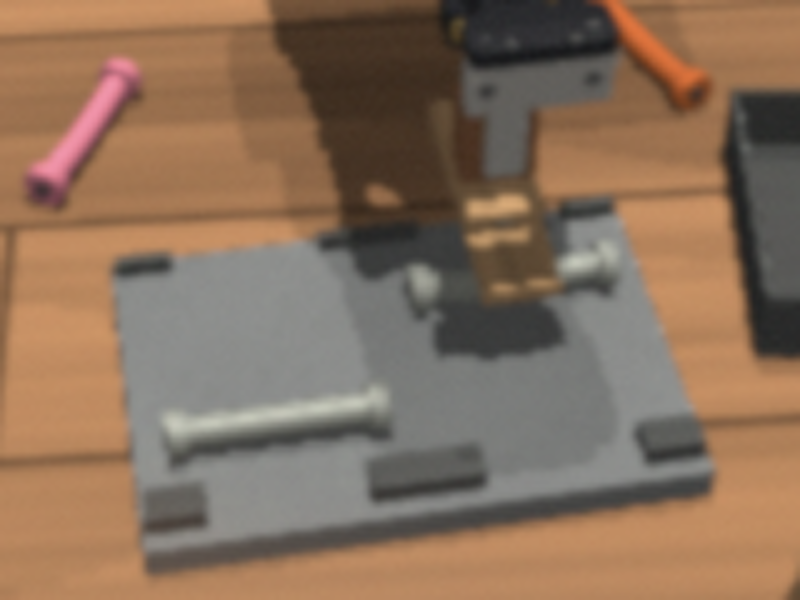

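Request:
{"api": "send_rows", "payload": {"series": [[0,0,-0.2,0,-0.002,0.01,-1],[0,0,-0.2,0,-0.002,0.018,-1],[0,0,-0.2,0,-0.002,0.021,-1],[0,0,-0.2,0,-0.002,0.0225,-1],[0,0,-0.2,0,-0.002,0.0225,-1],[0,0,-0.2,0,-0.002,0.0225,-1]]}}

```text
time_s: 13.75
ee_pos: [0.4937, 0.0817, 0.0903]
eef_rot: [3.141, -0.0, 1.679]
force: [0.4, 0.6, -1.8]
grip_width: 0.0241
```

Request:
{"api": "send_rows", "payload": {"series": [[0,0,0,0,0,0.001,-1],[0,0,0,0,0,0.001,-1]]}}

```text
time_s: 13.95
ee_pos: [0.4935, 0.0817, 0.0892]
eef_rot: [3.142, 0.0, 1.679]
force: [-0.1, -0.9, -1.3]
grip_width: 0.0237
```

Request:
{"api": "send_rows", "payload": {"series": [[0,0,0,0,0,0.001,-1],[0,0,0,0,0,0.001,-1],[0,0,0,0,0,0.001,-1]]}}

```text
time_s: 14.25
ee_pos: [0.4935, 0.0816, 0.0881]
eef_rot: [-3.142, 0.0, 1.679]
force: [0.6, -0.3, -2.9]
grip_width: 0.024
```

Request:
{"api": "send_rows", "payload": {"series": [[0,0,0,0,0,0.001,-1],[0,0,0,0,0,0.001,-1],[0,0,0,0,0,0.001,-1]]}}

```text
time_s: 14.55
ee_pos: [0.4937, 0.0817, 0.0874]
eef_rot: [3.141, 0.0, 1.679]
force: [0.4, 1.0, 2.1]
grip_width: 0.024
```

Contact came about 2 mm lower than on the first spindle, so this one is bent with the bow down. I'll follow the expected rise while rolling in short steps and reading the force.

Request:
{"api": "send_rows", "payload": {"series": [[0,0,0,0,0.001,0.0003,-1],[0,0,0,0,0.003,0.0003,-1],[0,0,0,0,0.005,0.0002,-1],[0,0,0,0,0.007,0.0001,-1],[0,0,0,0,0.009,0,-1],[0,0,0,0,0.01,0,-1]]}}

```text
time_s: 15.15
ee_pos: [0.5037, 0.0828, 0.0872]
eef_rot: [3.142, -0.0, 1.679]
force: [-1.2, 0.5, 2.6]
grip_width: 0.024
```

```bash
python3 st.py
```

```text
t 15.15 [0.5037 0.0828 0.0872] F [-1.16  0.51  2.55] M [0.016 0.071 0.015]
```

Request:
{"api": "send_rows", "payload": {"series": [[0,0,0,0,0.002,-0.0001,-1],[0,0,0,0,0.004,-0.0003,-1],[0,0,0,0,0.006,-0.0005,-1],[0,0,0,0,0.008,-0.0007,-1],[0,0,0,0,0.01,-0.0009,-1]]}}

```text
time_s: 15.65
ee_pos: [0.5135, 0.0839, 0.088]
eef_rot: [-3.141, -0.0, 1.679]
force: [-0.0, 1.4, 1.6]
grip_width: 0.0236
```

```bash
python3 st.py
```

```text
t 15.65 [0.5135 0.0839 0.088 ] F [-0.04  1.37  1.58] M [ 0.158  0.205 -0.021]
```

Request:
{"api": "send_rows", "payload": {"series": [[0,0,0,0,0.002,-0.0001,-1],[0,0,0,0,0.004,-0.0003,-1],[0,0,0,0,0.006,-0.0005,-1],[0,0,0,0,0.008,-0.0008,-1],[0,0,0,0,0.01,-0.001,-1]]}}

```text
time_s: 16.15
ee_pos: [0.5235, 0.085, 0.0891]
eef_rot: [-3.142, -0.0, 1.679]
force: [-1.4, 2.2, 2.7]
grip_width: 0.0238
```

```bash
python3 st.py
```

```text
t 16.15 [0.5235 0.085  0.0891] F [-1.42  2.24  2.75] M [0.369 0.282 0.026]
```

Request:
{"api": "send_rows", "payload": {"series": [[0,0,0,0.0002,0.002,-0.0002,-1],[0,0,0,0.0003,0.004,-0.0005,-1],[0,0,0,0.0004,0.006,-0.0007,-1],[0,0,0,0.0004,0.008,-0.0009,-1],[0,0,0,0.0004,0.01,-0.0011,-1]]}}

```text
time_s: 16.65
ee_pos: [0.5334, 0.0863, 0.0902]
eef_rot: [3.142, 0.0, 1.679]
force: [-0.1, -1.0, 3.4]
grip_width: 0.0236
```

```bash
python3 st.py
```

```text
t 16.65 [0.5334 0.0863 0.0902] F [-0.14 -1.03  3.36] M [-0.256  0.191 -0.005]
```

Request:
{"api": "send_rows", "payload": {"series": [[0,0,0,0,0.002,-0.0003,-1],[0,0,0,0,0.004,-0.0005,-1],[0,0,0,0,0.006,-0.0007,-1],[0,0,0,0,0.008,-0.0008,-1],[0,0,0,0,0.01,-0.0009,-1]]}}

```text
time_s: 17.15
ee_pos: [0.5434, 0.0875, 0.0911]
eef_rot: [3.142, 0.0, 1.679]
force: [-0.8, -0.4, 3.2]
grip_width: 0.024
```

```bash
python3 - <<'E'
from h import *
import st
shot('scene','s10');crop('s10',200,160,360,280,5,'s10c')
E
```

```text
t 17.15 [0.5434 0.0875 0.0911] F [-0.76 -0.4   3.16] M [-0.316  0.15   0.008]
```

View pics/s10c.png

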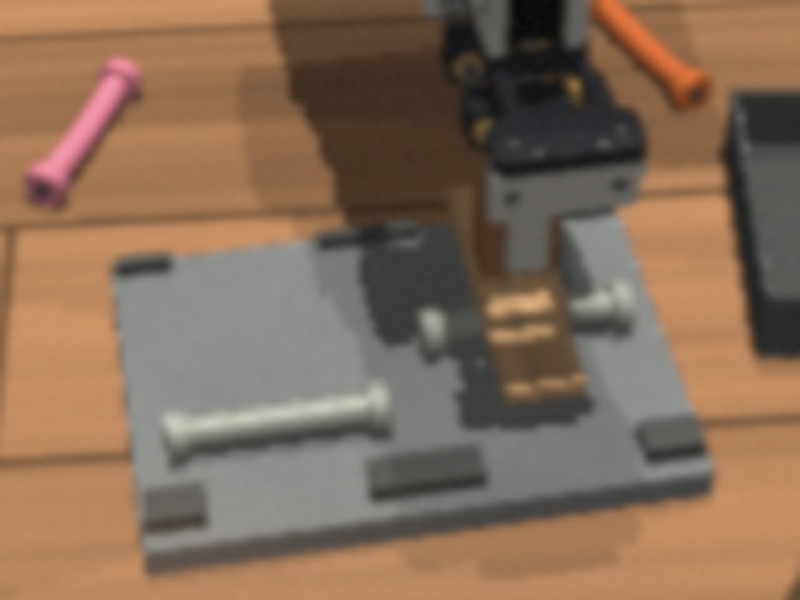

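The bent spindle rolls under the board (collars at 430/620, 330/300), and I've had to raise the board 3.9 mm for a constant force, so the left one is confirmed bent.

Request:
{"api": "send_rows", "payload": {"series": [[0,0,0,0,0.002,-0.0001,-1],[0,0,0,0,0.004,-0.0002,-1],[0,0,0,0,0.006,-0.0003,-1],[0,0,0,0,0.008,-0.0004,-1],[0,0,0,0,0.01,-0.0004,-1]]}}

```text
time_s: 17.7
ee_pos: [0.5533, 0.0886, 0.0915]
eef_rot: [3.141, -0.0, 1.679]
force: [-0.5, -0.9, 3.3]
grip_width: 0.0234
```

```bash
python3 st.py
```

```text
t 17.7 [0.5533 0.0886 0.0915] F [-0.5  -0.85  3.34] M [-0.291  0.084  0.055]
```

60→70 mm is about level, then it goes down.

Request:
{"api": "send_rows", "payload": {"series": [[0,0,0,0,0.002,0,-1],[0,0,0,0,0.004,0,-1],[0,0,0,0,0.006,0,-1],[0,0,0,0,0.008,0,-1],[0,0,0,0,0.01,0.0001,-1]]}}

```text
time_s: 18.2
ee_pos: [0.5633, 0.0897, 0.0914]
eef_rot: [3.141, -0.0, 1.679]
force: [-0.2, 0.6, 3.4]
grip_width: 0.0237
```

```bash
python3 st.py
```

```text
t 18.2 [0.5633 0.0897 0.0914] F [-0.21  0.6   3.4 ] M [-0.076  0.112  0.018]
```

70→80: fall 0.5.

Request:
{"api": "send_rows", "payload": {"series": [[0,0,0,0,0.002,0.0001,-1],[0,0,0,0,0.004,0.0002,-1],[0,0,0,0,0.006,0.0003,-1],[0,0,0,0,0.008,0.0004,-1],[0,0,0,0,0.01,0.0005,-1]]}}

```text
time_s: 18.7
ee_pos: [0.5732, 0.0908, 0.0908]
eef_rot: [3.142, -0.0, 1.679]
force: [0.0, 1.6, 4.0]
grip_width: 0.0237
```

```bash
python3 st.py
```

```text
t 18.7 [0.5732 0.0908 0.0908] F [0.01 1.62 4.03] M [ 0.158  0.024 -0.005]
```

Request:
{"api": "send_rows", "payload": {"series": [[0,0,0,0.0001,0.002,0.0001,-1],[0,0,0,0.0002,0.004,0.0003,-1],[0,0,0,0.0002,0.006,0.0004,-1],[0,0,0,0.0002,0.008,0.0006,-1],[0,0,0,0.0002,0.01,0.0008,-1]]}}

```text
time_s: 19.2
ee_pos: [0.5831, 0.092, 0.09]
eef_rot: [-3.142, 0.0, 1.679]
force: [1.3, -0.5, 3.7]
grip_width: 0.0237
```

```bash
python3 st.py
```

```text
t 19.2 [0.5831 0.092  0.09  ] F [ 1.28 -0.46  3.72] M [-0.021 -0.028 -0.034]
```

90→100: fall 1.15.

Request:
{"api": "send_rows", "payload": {"series": [[0,0,0,0,0.002,0.0002,-1],[0,0,0,0,0.004,0.0004,-1],[0,0,0,0,0.006,0.0006,-1],[0,0,0,0,0.008,0.0008,-1],[0,0,0,0,0.01,0.001,-1]]}}

```text
time_s: 19.7
ee_pos: [0.593, 0.0931, 0.089]
eef_rot: [-3.142, -0.0, 1.679]
force: [1.1, 0.2, 2.8]
grip_width: 0.0238
```

```bash
python3 st.py
```

```text
t 19.7 [0.593  0.0931 0.089 ] F [1.11 0.21 2.83] M [ 0.034 -0.014 -0.001]
```

Request:
{"api": "send_rows", "payload": {"series": [[0,0,0,0,0.002,0.0003,-1],[0,0,0,0,0.004,0.0005,-1],[0,0,0,0,0.006,0.0008,-1],[0,0,0,0,0.008,0.001,-1],[0,0,0,0,0.01,0.0012,-1]]}}

```text
time_s: 20.2
ee_pos: [0.6029, 0.0942, 0.0878]
eef_rot: [-3.142, -0.0, 1.679]
force: [0.5, 0.7, 3.6]
grip_width: 0.0237
```

```bash
python3 st.py
```

```text
t 20.2 [0.6029 0.0942 0.0878] F [0.45 0.74 3.58] M [ 0.103  0.088 -0.048]
```

Request:
{"api": "send_rows", "payload": {"series": [[0,0,0,0,0.002,0.0002,-1],[0,0,0,0,0.004,0.0004,-1],[0,0,0,0,0.006,0.0006,-1],[0,0,0,0,0.008,0.0007,-1],[0,0,0,0,0.01,0.0008,-1],[0,0,0,0,0.012,0.0009,-1],[0,0,0,0,0.012,0.001,-1]]}}

```text
time_s: 20.9
ee_pos: [0.615, 0.0955, 0.0869]
eef_rot: [3.141, -0.0, 1.679]
force: [-0.2, 1.8, 4.1]
grip_width: 0.0236
```

```bash
python3 - <<'E'
from h import *
import st
shot('scene','s11');crop('s11',200,160,360,280,5,'s11c')
E
```

```text
t 20.9 [0.615  0.0955 0.0869] F [-0.16  1.8   4.06] M [ 0.307  0.059 -0.016]
```

View pics/s11c.png

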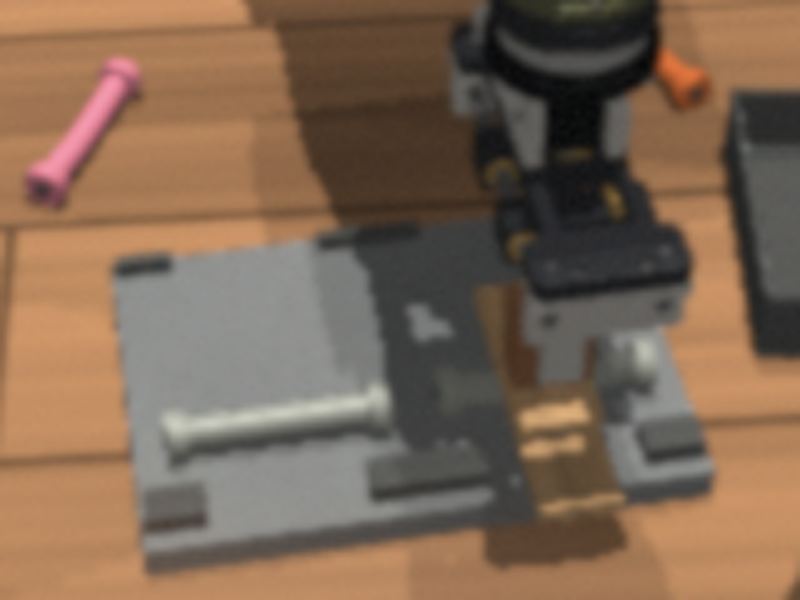

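Request:
{"api": "send_rows", "payload": {"series": [[0,0,0,0.0002,0.002,0,-1],[0,0,0,0.0003,0.004,0,-1],[0,0,0,0.0003,0.006,0.0001,-1],[0,0,0,0.0003,0.007,0.0001,-1],[0,0,0,0.0003,0.007,0.0001,-1]]}}

```text
time_s: 21.45
ee_pos: [0.6218, 0.0964, 0.0867]
eef_rot: [3.141, 0.0, 1.679]
force: [0.2, 0.6, 2.8]
grip_width: 0.0241
```

Request:
{"api": "send_rows", "payload": {"series": [[0,0,0,0,0,-0.001,-1],[0,0,0,0,0,-0.004,-1],[0,0,0,0,0,-0.012,-1],[0,0,0,0,-0.01,-0.03,-1],[0,0,0,0,-0.04,-0.06,-1],[0,0,0,-0.03,-0.07,-0.07,-1],[0,0,0,-0.08,-0.07,-0.07,-1],[0,0,0,-0.13,-0.07,-0.07,-1]]}}

```text
time_s: 22.25
ee_pos: [0.5658, -0.0413, 0.1582]
eef_rot: [3.14, 0.0, 1.681]
force: [1.1, -0.4, -2.1]
grip_width: 0.0236
```

```bash
python3 - <<'E'
from h import *
import st
shot('scene','s12');crop('s12',200,160,360,280,5,'s12c')
go([.540,-.339,.15],91.4)
E
```

```text
t 22.25 [ 0.5658 -0.0413  0.1582] F [ 1.13 -0.38 -2.13] M [-0.031  0.016  0.007]
t 22.3 rotvec deg [0.08 0.12 4.64] shift [-0.2864 -0.0568  0.0084] F [-0.54 -7.71 -2.56]
```

View pics/s12c.png

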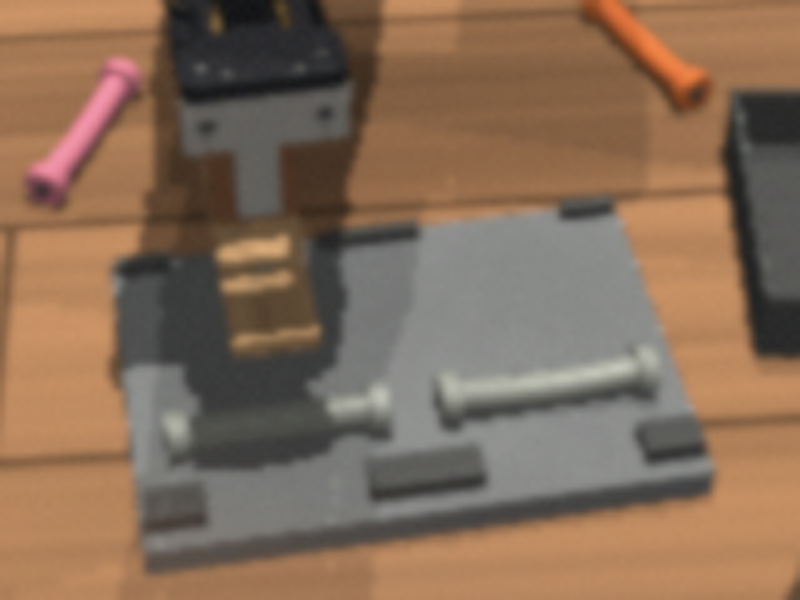

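Both spindles now lie near the far stops, the bent one at crop (450,398)–(648,370). I'll return the board to the mat.

Request:
{"api": "send_rows", "payload": {"series": [[0,0,0,-0.04,-0.008,0,-1],[0,0,0,-0.085,-0.018,0,-1],[0,0,0,-0.13,-0.028,0,-1],[0,0,0,-0.175,-0.036,0,-1],[0,0,0,-0.22,-0.044,0,-1],[0,0,0,-0.26,-0.052,0,-1],[0,0,0,-0.28,-0.057,0.01,-1],[0,0,0,-0.286,-0.057,0.02,-1]]}}

```text
time_s: 23.1
ee_pos: [0.5398, -0.3324, 0.136]
eef_rot: [-3.141, -0.0, 1.677]
force: [0.6, 0.8, -2.5]
grip_width: 0.0238
```

```bash
python3 - <<'E'
from h import *
go([.540,-.339,.0545],96.2)
E
```

```text
t 23.1 rotvec deg [-0.01 -0.01 -0.11] shift [-0.0066 -0.0004  0.0815] F [ 0.62  0.79 -2.52]
```

Request:
{"api": "send_rows", "payload": {"series": [[0,0,0,-0.003,0,0.03,-1],[0,0,0,-0.003,0,0.055,-1],[0,0,0,-0.003,0,0.07,-1],[0,0,0,-0.003,0,0.076,-1],[0,0,0,-0.003,0,0.078,-1],[0,0,0,-0.003,0,0.078,-1],[0,0,0,-0.003,0,0.078,-1]]}}

```text
time_s: 23.8
ee_pos: [0.5413, -0.3339, 0.0599]
eef_rot: [3.14, 0.001, 1.679]
force: [0.6, 0.7, -2.3]
grip_width: 0.0239
```

```bash
python3 - <<'E'
from h import *
go([.540,-.339,.0536],96.2)
E
```

```text
t 23.8 rotvec deg [0.07 0.06 0.03] shift [-0.0049 -0.0018  0.0063] F [ 0.62  0.67 -2.27]
```

Request:
{"api": "send_rows", "payload": {"series": [[0,0,0,0,0,0.003,-1],[0,0,0,0,0,0.005,-1],[0,0,0,0,0,0.006,-1],[0,0,0,0,0,0.006,-1]]}}

```text
time_s: 24.2
ee_pos: [0.5409, -0.3338, 0.053]
eef_rot: [3.141, 0.0, 1.679]
force: [-1.1, 2.1, 2.2]
grip_width: 0.0239
```

Request:
{"api": "send_rows", "payload": {"series": [[0,0,0,0,0,0,0.2],[0,0,0,0,0,0,0.2],[0,0,0,0,0,0,0.2],[0,0,0,0,0,-0.03,0.2],[0,0,0,0,0,-0.07,0.2],[0,0,0,0,0,-0.11,0.2],[0,0,0,0.04,0.02,-0.12,0.2],[0,0,0,0.09,0.04,-0.12,0.2]]}}

```text
time_s: 25.0
ee_pos: [0.5705, -0.244, 0.1752]
eef_rot: [3.138, 0.002, 1.677]
force: [1.2, 0.3, -1.3]
grip_width: 0.0564
```

```bash
python3 - <<'E'
from h import *
import st
shot('scene','s13');shot('top','t13');crop('t13',190,140,370,275,4.4,'t13c')
E
```

```text
t 25.0 [ 0.5705 -0.244   0.1752] F [ 1.16  0.28 -1.29] M [ 0.011  0.056 -0.009]
```

View pics/t13.png

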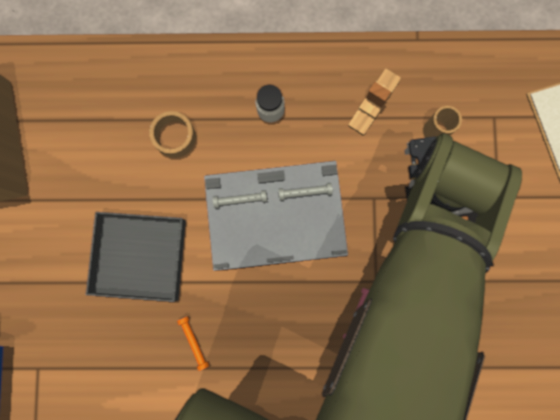

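View pics/t13c.png

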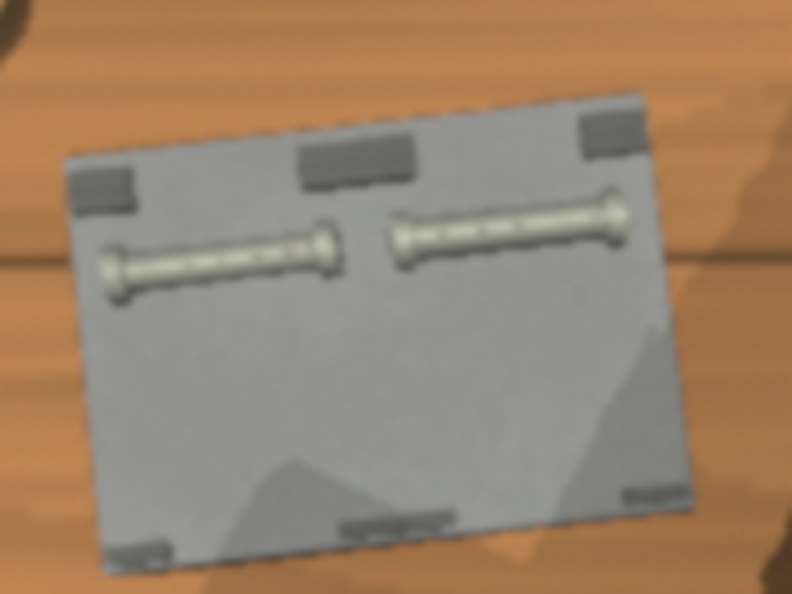

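View pics/s13.png

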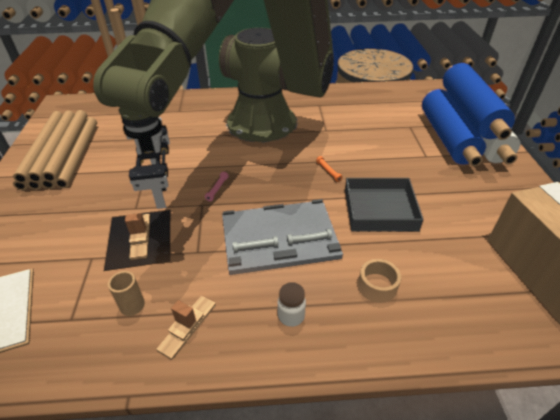

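Board lies on the mat (scene (138,238)). In the top crop the bent spindle's collars are at (116,274) and (326,248). Now measuring it and the tray.

```bash
python3 - <<'E'
from h import *
c=load('t13')
def up(p,x0,y0,k): return ((p[0]+.5)/k-.5+x0,(p[1]+.5)/k-.5+y0)
for pp in(((116,274),(326,248)),((402,240),(615,216))):
    q=np.array([px2w(c,*up(p,190,140,4.4),.0325) for p in pp]); m=q.mean(0); d=q[0]-q[1]
    a=np.radians(6.1); e=m[:2]-[.5631,.0239]; print(m.round(4),np.linalg.norm(d).round(4),'yaw',np.degrees(np.arctan2(-d[0],d[1])).round(2),'plate',e@[np.cos(a),np.sin(a)],e@[-np.sin(a),np.cos(a)])
q=np.array([px2w(c,*p,.045) for p in((96,213),(186,217),(181,300),(87,296))]); print(q.round(3),q.mean(0))
# other view: spindle ends in scene
s=load('s13'); P=cloud(s).reshape(-1,3); m=P[((P>[.57,.06,.034])&(P<[.64,.125,.06])).all(1)]; print('barrel scene',len(m),np.median(m,0),m[:,2].max())
P=cloud(c).reshape(-1,3); m=P[((P>[.57,.06,.034])&(P<[.64,.125,.06])).all(1)]; print('barrel top',len(m),np.median(m,0),m[:,2].max())
go([.59,.09,.17],96.2)
crop('t13',80,200,200,310,5,'tr')
E
```

```text
[0.595  0.0965 0.0325] 0.0994 yaw 6.79 plate 0.03946474885322811 0.06882141036714466
[ 0.6099 -0.0386  0.0325] 0.1007 yaw 6.16 plate 0.03988338803939562 -0.0671575392367188
[[0.566 0.39  0.045]
 [0.557 0.205 0.045]
 [0.39  0.212 0.045]
 [0.398 0.402 0.045]] [0.47777938 0.30223679 0.045     ]
barrel scene 112 [0.60041567 0.09336758 0.03685549] 0.04103081018015474
barrel top 212 [0.59443331 0.09173322 0.0376584 ] 0.04407527470935972
t 25.1 rotvec deg [ 0.06 -0.02  0.27] shift [0.3249 0.0557 0.0036] F [ 0.33 -0.56 -0.94]
```

View pics/tr.png

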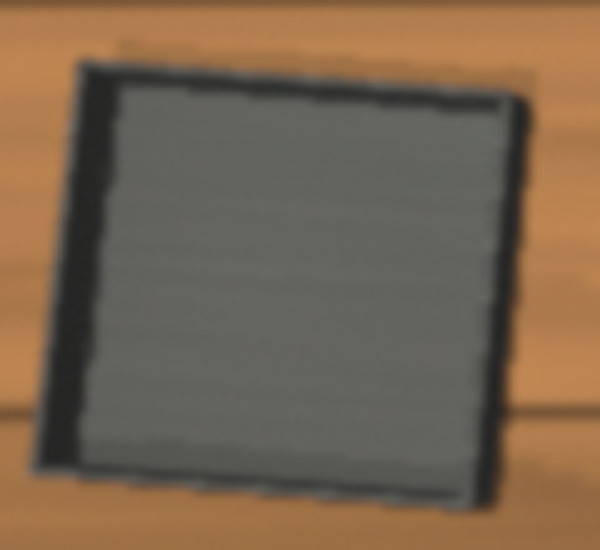

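Request:
{"api": "send_rows", "payload": {"series": [[0,0,0,0.04,0.01,0,0],[0,0,0,0.085,0.02,0,0],[0,0,0,0.13,0.03,0,0],[0,0,0,0.18,0.04,0,0],[0,0,0,0.23,0.05,0,0],[0,0,0,0.28,0.06,0.01,0],[0,0,0,0.32,0.062,0.02,0],[0,0,0,0.331,0.062,0.03,0]]}}

```text
time_s: 25.9
ee_pos: [0.5951, 0.0957, 0.1422]
eef_rot: [-3.142, -0.0, 1.683]
force: [-0.7, -0.1, -0.2]
grip_width: 0.0472
```

Request:
{"api": "send_rows", "payload": {"series": [[0,0,0,0,0,0.02,0],[0,0,0,0,0,0.04,0],[0,0,0,0,0,0.04,0],[0,0,0,0,0,0.04,0]]}}

```text
time_s: 26.3
ee_pos: [0.5958, 0.0914, 0.1031]
eef_rot: [-3.141, 0.0, 1.679]
force: [0.6, 0.8, 0.2]
grip_width: 0.047
```

```bash
python3 - <<'E'
from h import *
import st
shot('scene','s14');crop('s14',220,140,380,280,4.2,'s14c')
go([.596,.096,.042],96.5)
E
```

```text
t 26.3 [0.5958 0.0914 0.1031] F [0.56 0.84 0.24] M [-0.04   0.018  0.006]
t 26.35 rotvec deg [ 0.06  0.01 -0.32] shift [0.0045 0.0004 0.0617] F [-0.53 -0.18  0.04]
```

View pics/s14c.png

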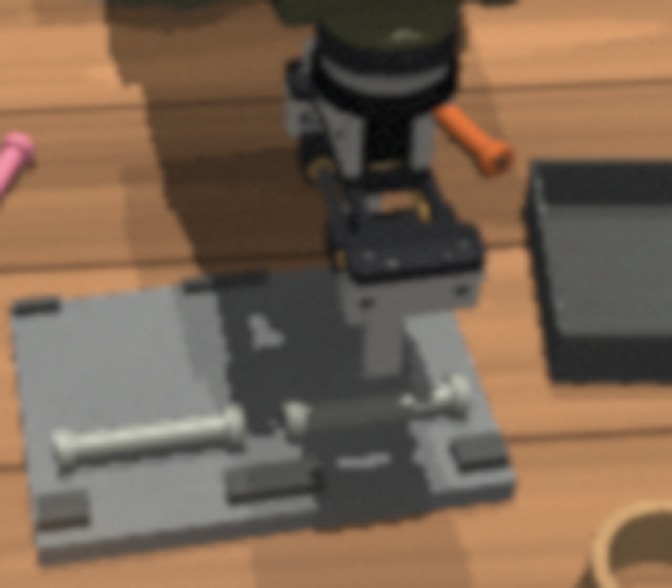

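The far finger (385,375) is above and beyond the spindle's middle (375,402). Descending.

Request:
{"api": "send_rows", "payload": {"series": [[0,0,0,0.003,0,0.025,0],[0,0,0,0.003,0,0.045,0],[0,0,0,0.003,0,0.055,0],[0,0,0,0.003,0,0.058,0],[0,0,0,0.003,0,0.06,0],[0,0,0,0.003,0,0.06,0]]}}

```text
time_s: 26.95
ee_pos: [0.5957, 0.095, 0.0436]
eef_rot: [3.14, -0.0, 1.679]
force: [-0.8, 0.3, -0.3]
grip_width: 0.047
```

```bash
python3 - <<'E'
from h import *
import st
shot('scene','s15');crop('s15',220,140,380,280,4.2,'s15c')
go([.596,.096,.042],96.5)
E
```

```text
t 26.95 [0.5957 0.095  0.0436] F [-0.79  0.25 -0.29] M [-0.025 -0.033  0.001]
t 27.0 rotvec deg [ 0.07 -0.   -0.29] shift [0.0009 0.0004 0.0016] F [-0.57 -0.46 -0.49]
```

View pics/s15c.png

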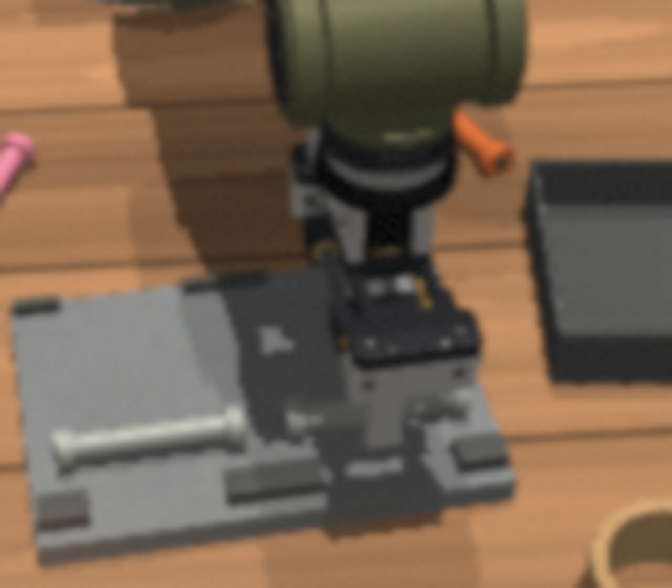

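Request:
{"api": "send_rows", "payload": {"series": [[0,0,0,0,0,0.0015,0],[0,0,0,0,0,0.0015,-0.3],[0,0,0,0,0,0.0015,-0.5],[0,0,0,0,0,0.0015,-1],[0,0,0,0,0,0.0015,-1],[0,0,0,0,0,0.0015,-1],[0,0,0,0,0,0.0015,-1]], "force": 25}}

```text
time_s: 27.7
ee_pos: [0.5954, 0.0951, 0.0414]
eef_rot: [3.141, -0.0, 1.679]
force: [1.3, 1.1, 0.9]
grip_width: 0.0154
```

Request:
{"api": "send_rows", "payload": {"series": [[0,0,0,0,0,-0.01,-1],[0,0,0,0,0,-0.03,-1],[0,0,0,0,0,-0.07,-1],[0,0,0,0,0,-0.11,-1],[0,0,0,0,0,-0.11,-1],[0,0,0,0,0,-0.11,-1]]}}

```text
time_s: 28.3
ee_pos: [0.5951, 0.0951, 0.1517]
eef_rot: [3.141, 0.0, 1.679]
force: [0.0, 0.2, -2.7]
grip_width: 0.0152
```

```bash
python3 - <<'E'
from h import *
import st
shot('scene','s16');crop('s16',220,100,420,280,4,'s16c')
go([.478,.308,.15],90)
E
```

```text
t 28.3 [0.5951 0.0951 0.1517] F [ 0.    0.21 -2.7 ] M [-0.052  0.103 -0.022]
t 28.35 rotvec deg [-0.09  0.    6.21] shift [ 0.2244 -0.0929  0.0005] F [ 0.    0.09 -2.88]
```

View pics/s16c.png

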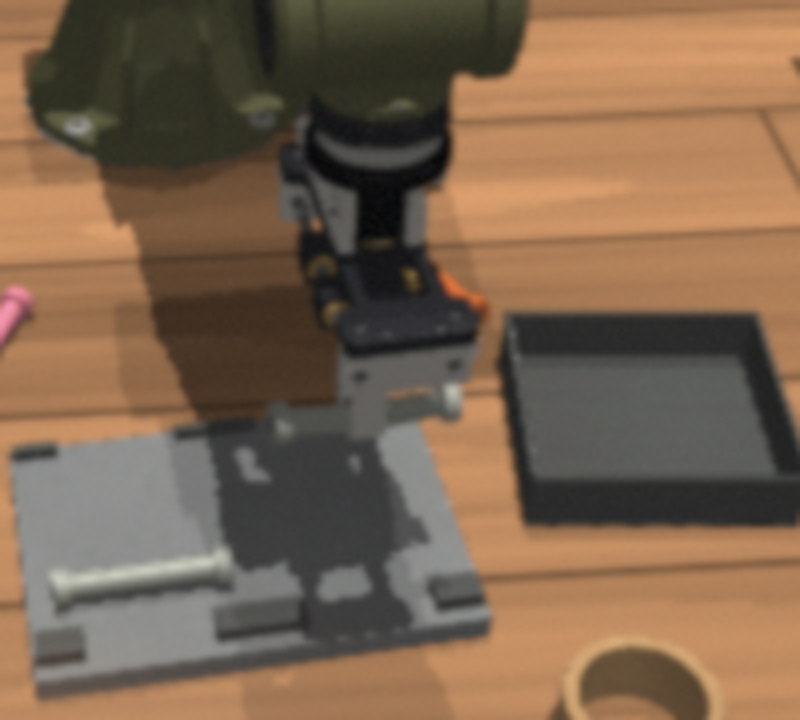

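The spindle hangs level in the fingers, with collars at (285,425) and (452,400). Moving over the tray.

Request:
{"api": "send_rows", "payload": {"series": [[0,0,2,0.03,-0.012,0,-1],[0,0,5,0.07,-0.03,0,-1],[0,0,7,0.11,-0.046,0,-1],[0,0,8,0.15,-0.062,0,-1],[0,0,8,0.185,-0.077,0,-1],[0,0,8,0.21,-0.087,0,-1],[0,0,8,0.224,-0.093,0.01,-1],[0,0,8,0.224,-0.093,0.02,-1]]}}

```text
time_s: 29.15
ee_pos: [0.4773, 0.3085, 0.1292]
eef_rot: [-3.14, 0.001, 1.542]
force: [0.7, 0.4, -3.2]
grip_width: 0.0156
```

Request:
{"api": "send_rows", "payload": {"series": [[0,0,0,0,0,0.02,-1],[0,0,0,0,0,0.04,-1],[0,0,0,0,0,0.05,-1],[0,0,0,0,0,0.05,-1],[0,0,0,0,0,0.05,-1]]}}

```text
time_s: 29.65
ee_pos: [0.4789, 0.3073, 0.0814]
eef_rot: [-3.142, 0.0, 1.539]
force: [0.2, -0.5, -2.5]
grip_width: 0.0156
```

```bash
python3 - <<'E'
from h import *
import st
shot('scene','s17');crop('s17',280,110,460,250,4.4,'s17c')
go([.478,.308,.03],90)
E
```

```text
t 29.65 [0.4789 0.3073 0.0814] F [ 0.17 -0.48 -2.45] M [ 0.009  0.092 -0.018]
t 29.7 rotvec deg [ 0.04 -0.02 -1.81] shift [ 0.0004 -0.0011  0.0518] F [-0.09  0.61 -1.95]
```

View pics/s17c.png

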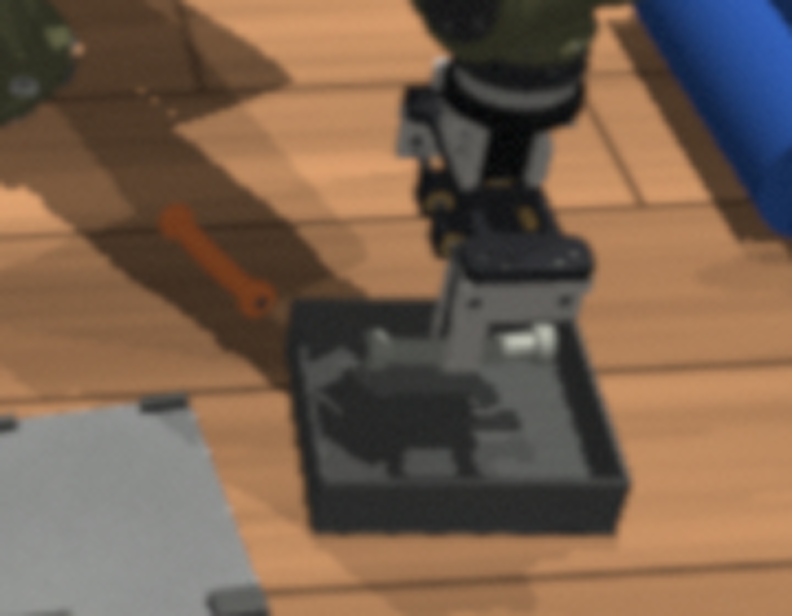

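Request:
{"api": "send_rows", "payload": {"series": [[0,0,0,0,0,0.02,-1],[0,0,0,0,0,0.035,-1],[0,0,0,0,0,0.045,-1],[0,0,0,0,0,0.05,-1],[0,0,0,0,0,0.052,-1],[0,0,0,0,0,0.053,-1],[0,0,0,0,0,0.053,-1]]}}

```text
time_s: 30.4
ee_pos: [0.4787, 0.3078, 0.0286]
eef_rot: [3.141, -0.0, 1.54]
force: [-0.4, 0.5, -2.5]
grip_width: 0.0154
```

Request:
{"api": "send_rows", "payload": {"series": [[0,0,0,0,0,0.001,-1],[0,0,0,0,0,0.002,-1],[0,0,0,0,0,0.002,-1]]}}

```text
time_s: 30.7
ee_pos: [0.4785, 0.3077, 0.0262]
eef_rot: [-3.142, 0.0, 1.54]
force: [-0.2, 0.0, -1.7]
grip_width: 0.0153
```

Request:
{"api": "send_rows", "payload": {"series": [[0,0,0,0,0,0.0007,-1],[0,0,0,0,0,0.0007,-1],[0,0,0,0,0,0.0007,-1]]}}

```text
time_s: 31.0
ee_pos: [0.4785, 0.3077, 0.0256]
eef_rot: [3.142, -0.0, 1.54]
force: [0.2, -0.4, -2.5]
grip_width: 0.0156
```

```bash
python3 st.py
```

```text
t 31.0 [0.4785 0.3077 0.0256] F [ 0.17 -0.43 -2.55] M [0.011 0.014 0.009]
```

Request:
{"api": "send_rows", "payload": {"series": [[0,0,0,0,0,0.0008,-1],[0,0,0,0,0,0.0008,-1],[0,0,0,0,0,0.0008,-1]]}}

```text
time_s: 31.3
ee_pos: [0.4786, 0.3077, 0.0253]
eef_rot: [3.141, -0.0, 1.54]
force: [-3.0, -0.8, 4.8]
grip_width: 0.0155
```

Request:
{"api": "send_rows", "payload": {"series": [[0,0,0,0,0,0.0006,-1],[0,0,0,0,0,0.0006,-1],[0,0,0,0,0,0.0006,-1]]}}

```text
time_s: 31.6
ee_pos: [0.4787, 0.3078, 0.0252]
eef_rot: [3.141, -0.0, 1.54]
force: [-5.8, -3.0, 12.2]
grip_width: 0.015
```

Touched down. Easing off, releasing slowly, then lifting.

Request:
{"api": "send_rows", "payload": {"series": [[0,0,0,0,0,-0.001,-1],[0,0,0,0,0,-0.001,-0.5],[0,0,0,0,0,-0.001,-0.2],[0,0,0,0,0,-0.001,0],[0,0,0,0,0,-0.001,0],[0,0,0,0,0,-0.001,0]]}}

```text
time_s: 32.2
ee_pos: [0.4785, 0.3077, 0.0251]
eef_rot: [-3.142, 0.0, 1.54]
force: [-0.3, -0.0, -0.4]
grip_width: 0.0465
```

Request:
{"api": "send_rows", "payload": {"series": [[0,0,0,0,0,-0.01,0],[0,0,0,0,0,-0.04,0],[0,0,0,0,0,-0.08,0],[0,0,0,0,0,-0.13,0],[0,0,0,0.04,-0.02,-0.16,0],[0,0,0,0.08,-0.05,-0.16,0],[0,0,0,0.12,-0.09,-0.16,0],[0,0,0,0.16,-0.12,-0.16,0]]}}

```text
time_s: 33.0
ee_pos: [0.3678, 0.4647, 0.1864]
eef_rot: [3.141, -0.001, 1.539]
force: [1.0, 0.7, -0.6]
grip_width: 0.0469
```

Request:
{"api": "send_rows", "payload": {"series": [[0,0,0,0.03,-0.02,0,0],[0,0,0,0.06,-0.04,0,0],[0,0,0,0.06,-0.04,0,0],[0,0,0,0.06,-0.04,0,0],[0,0,0,0.06,-0.04,0,0]]}}

```text
time_s: 33.5
ee_pos: [0.3317, 0.5241, 0.1855]
eef_rot: [3.141, -0.0, 1.539]
force: [-0.4, 0.5, 0.5]
grip_width: 0.0467
```

```bash
python3 - <<'E'
from h import *
import st
shot('scene','s18');shot('top','t18');crop('t18',400,165,500,285,5,'t18c')
E
```

```text
t 33.5 [0.3317 0.5241 0.1855] F [-0.36  0.5   0.45] M [-0.025  0.121 -0.039]
```

View pics/s18.png

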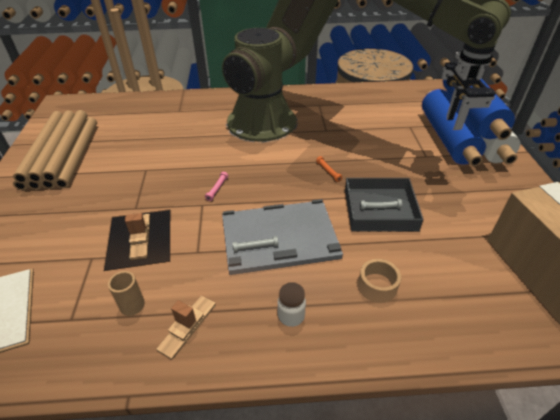

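View pics/t18.png

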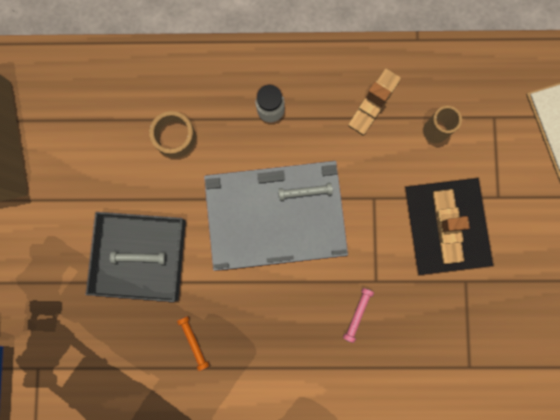

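View pics/t18c.png

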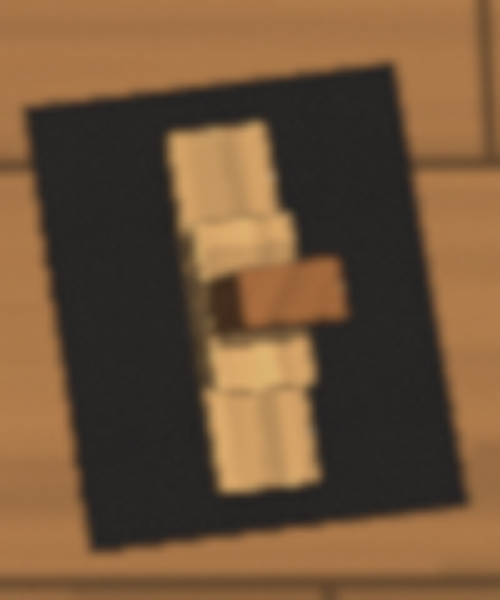

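All in place: the bent spindle is in the tray (top (138,258)), the straight one on the plate (305,191), the board centred on the mat, and the bystanders unmoved. Handing in.

```bash
python3 - <<'E'
from h import *
a=cloud(load('t0' if 0 else 'top0')).reshape(-1,3);b=cloud(load('t18')).reshape(-1,3)
for n,lo,hi in(('tape',[.63,.17,.03],[.79,.33,.06]),('core',[.7,-.36,.07],[.8,-.27,.11]),('jar',[.75,-.01,.07],[.85,.08,.11]),('spindle tray',[.44,.24,.012],[.52,.38,.035])):
    print(n,[np.median(P[((P>lo)&(P<hi)).all(1)],0).round(4) for P in(a,b)])
print(ctrl.hand_in())
E
```

```text
tape [array([0.7336, 0.2408, 0.0474]), array([0.7343, 0.2411, 0.0473])]
core [array([ 0.7435, -0.3188,  0.0877]), array([ 0.7434, -0.3179,  0.0879])]
jar [array([0.7933, 0.0344, 0.0854]), array([0.793 , 0.0343, 0.0852])]
spindle tray [array([0.4779, 0.2967, 0.0123]), array([0.4747, 0.3104, 0.0223])]
the job is handed in; nothing more can be done
None
```

The bent spindle was the left one. It now lies in the scrap tray, the straight one is on the plate near the far stops, and the board is back on its mat. I handed the job in at about 33.6 s; no verdict is reported.

- **Feeling the spindles:** I rolled the right spindle first. With the board held at constant height, the force stayed flat at 6–7 N net. On the left spindle the board touched about 2 mm lower. Keeping a steady 4–6 N then meant raising the board about 4 mm and lowering it again over one turn, so that one is bent.
- **Last checks:**
  - The straight spindle was about 40 mm beyond the plate's middle, with its axis level with the plate's far part.
  - The bent spindle is flat near the tray's centre.
  - The board lies flat, close to the mat's middle.
  - The tape, tube and jar are within 1 mm of where they started.
  - The gripper is clear of everything.
- **What disagreed:**
  - My rough hand triangulation of the handle top gave 73 mm, against 78 mm from depth in both cameras. The grasp height confirmed 78 mm.
  - The spindles started about 8–10 mm further along the plate than the stated x = -45 mm.
  - While setting the bent spindle down in the tray, the touch force briefly reached about 12 N before I eased off.

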